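Refit the hob after washing: splash guards and D-shaft knobs

ROBOT

A 7-joint arm with a two-finger parallel gripper is mounted at the origin on a cart in front of the work surface, level with it; the furniture and walls round the work are solid. World frame = base frame: x ahead of the robot, y to its left, z up, the work surface at z = 0. Lengths are in m, angles in rad, forces in N, time in s.
With the tool pointing down it reaches from about 0.4 to 0.85 m from the base axis. Payload 4.5 kg.
Tool frame: the origin (TCP) lies midway between the tips of the shut fingers; the grasp point (between the pads) lies 19 mm behind it; z points along the fingers, y is the direction in which the jaws open and shut (so a half turn about z gives the same grasp; the last joint's range is limited). The gripper opens to 85 mm and grips with 20 to 120 N. Pads are 22 mm wide; open, the fingers measure 114 mm over their backs; the gripper's body (76 mm by 85 mm) begins 54 mm behind the grasp point. The pads swing forward as they close: fully open they stand 13 mm farther back than shut.
Start: joints at [1.233, 0.689, -0.195, 1.565, 0.157, 0.902, -0.215], TCP at [0.227, -0.582, 0.231] pointing down, gripper open.
Joint ranges: [-3.01, 3.01], [-0.46, 2.08], [-1.47, 1.51], [0.13, 2.56], [-1, 4.14], [0.04, 2.09], [-2.66, 2.66]. Speed limits (rad/s): [2.57, 2.57, 3.14, 3.14, 3.14, 3.14, 3.14].

INTERFACE

Orientations are given as a unit quaternion [w, x, y, z].
In Python, from rig import telemetry, imaging, workorder gives the robot as it stands.
- The arm moves only by the shell command python3 -m creep 'ROWS' [OPENING] [FORCE]. ROWS is JSON, one flat list of numbers, 6 for each row, row after row: the shift along the world's x, y, z in mm, then the turn, a rotation vector about the world's x, y, z in units of 6 degrees (1.0 is 6 degrees). In form: [dx, dy, dz, wx, wy, wz, dx, dy, dz, wx, wy, wz, ...]. A call has 1 to 10 rows; each row is the pose to reach, as a shift and turn from the pose measured when the call began; what a row does not reach only later rows make up. A row lasts 1/8 s, in which the tool goes at most 62.5 mm and 10.7 degrees, less where a joint would pass 70% of its speed; a pose out of reach is approached as far as the arm can. A call with a gripper value outside its range is refused whole. OPENING is the closure, from -1 (fully open) to 1 (shut), set as the call begins (- or left out, the last holds). The fingers move at their own pace and stop on an object; FORCE is the grip in N (left out, the last holds). Time passes only in rows, so rows that repeat a pose let the fingers close. It gives the time, the measured TCP pose, the force and the opening at its end, in the units of the state.
- telemetry.state(): the state, without advancing time (a new reading comes with each control period).
- imaging.camera(name): name is "side" or "top" or "wrist"; returns the picture (480x640x3 uint8, red, green, blue); there is no depth.
- imaging.camera_info(name): a dict with "fx", "fy", "cx", "cy" (pixels), "R" (3x3) and "t" (3): a world point X has camera coordinates R X + t; the wrist camera has in their place "hand_eye" (4x4, takes a point from camera to tool coordinates, whose origin is the TCP and whose axes are the flange's). Camera axes: x right, y down, z forward; pixel columns grow to the right and rows downward; lengths in m; the calibration is good to about 2 mm. A picture is of the moment at which its call begins: read the wrist's pose just before it. camera_info takes no time and is no camera call.
- workorder.sign_off(): hands the job in, once; it reports no verdict.
The state is a dict: "time_s": time; "joint_pos": joint angles; "dq": joint speeds; "joint_efforts": joint torques, N m; "tcp_pos": TCP position; "ee_rot": TCP orientation; "contact_force": force on the tool from outside, world axes, zero at the start; "torque": the same for the moment, N m; "gripper_width": finger opening in m.
Only numpy, scipy, OpenCV 4.12 (cv2) and the standard library are available. Lean on these libraries where they do the work, as an engineer would, in place of code of your own. Each camera call takes 0.05 s, during which the arm holds its last target.

TASK

The hob's parts are back from the wash: slide both splash guards from the drainer fully down into the slots at the hob's sides, and push every knob that lies on the worktop onto a shaft of its own, its nose over the shaft's flat, until it snaps home against the deck. Turn each fitted knob to off, its nose pointing straight to the back of the hob. Leave the mug, glass, jar, tin and salt shaker where they stand.

Things in the scene. Friction and masses are not known exactly. Their poses are not given: they have to be found in the camera images.
- hob: white tabletop hob 260 x 310 mm, fixed; origin under its centre on the worktop, z up, x from front edge (shafts, robot's side) to back, y left. Flat deck 40 mm above the worktop. Round hotplate (156 mm across, 12 mm high) on the deck at x +45 mm; three brass shafts in front at x -90, y +95, 0, -95 mm; guard slots along x at y +135 and -135 mm.
- shaft1_top (a point): centre of the top of the left (+y) knob shaft, 20 mm above the deck. Upright, D section: 18 mm across, one flat 3 mm from the axis; top 3 mm tapered inward by 0.8 mm. The frame turns with the shaft: x points squarely out of the flat. A spring ball stands out at each side half-way up; the knob rides over them against 10 to 15 N and snaps home.
- shaft1 (a joint): turn of the left (+y) shaft, rad: 0 = off (a stop), its flat facing the hob's back (+x of the hob), towards a small black mark on the deck; grows anticlockwise seen from above, to 1.6. Stiff (0.12 N m): it stays where it is left.
- shaft2_top (a point): centre of the top of the middle knob shaft, 20 mm above the deck. Upright, D section: 18 mm across, one flat 3 mm from the axis; top 3 mm tapered inward by 0.8 mm. The frame turns with the shaft: x points squarely out of the flat. A spring ball stands out at each side half-way up; the knob rides over them against 10 to 15 N and snaps home.
- shaft2 (a joint): turn of the middle shaft, rad: 0 = off (a stop), its flat facing the hob's back (+x of the hob), towards a small black mark on the deck; grows anticlockwise seen from above, to 1.6. Stiff (0.12 N m): it stays where it is left.
- shaft3_top (a point): centre of the top of the right (-y) knob shaft, 20 mm above the deck. Upright, D section: 18 mm across, one flat 3 mm from the axis; top 3 mm tapered inward by 0.8 mm. The frame turns with the shaft: x points squarely out of the flat. A spring ball stands out at each side half-way up; the knob rides over them against 10 to 15 N and snaps home.
- shaft3 (a joint): turn of the right (-y) shaft, rad: 0 = off (a stop), its flat facing the hob's back (+x of the hob), towards a small black mark on the deck; grows anticlockwise seen from above, to 1.6. Stiff (0.12 N m): it stays where it is left.
- knob1_grip (a point): black knob 1 of three alike (may be absent): point on its axis 36 mm above its underside; z along the axis, x to the nose. 50 mm tall: round hub 45 mm across, 22 mm high; above it a grip bar 18 mm wide, 28 mm high, from 28 mm behind the axis to a pointed nose 36 mm ahead; white line on top towards the nose. 0.09 kg. Any knob fits any shaft.
- knob1_nose (a point): tip of the nose of knob 1, 36 mm from its axis, level with its grip point. Below, the hub has a D bore 21 mm deep, 19.8 mm across, its flat 3.9 mm from the axis on the nose side: it fits only with the nose over the shaft's flat. Home, the underside rests on the deck and the grip point is 16 mm above the shaft's top point; unpushed it stops about 11 mm higher.
- knob2_grip (a point): black knob 2 of three alike (may be absent): point on its axis 36 mm above its underside; z along the axis, x to the nose. 50 mm tall: round hub 45 mm across, 22 mm high; above it a grip bar 18 mm wide, 28 mm high, from 28 mm behind the axis to a pointed nose 36 mm ahead; white line on top towards the nose. 0.09 kg. Any knob fits any shaft.
- knob2_nose (a point): tip of the nose of knob 2, 36 mm from its axis, level with its grip point. Below, the hub has a D bore 21 mm deep, 19.8 mm across, its flat 3.9 mm from the axis on the nose side: it fits only with the nose over the shaft's flat. Home, the underside rests on the deck and the grip point is 16 mm above the shaft's top point; unpushed it stops about 11 mm higher.
- knob3_grip (a point): black knob 3 of three alike (may be absent): point on its axis 36 mm above its underside; z along the axis, x to the nose. 50 mm tall: round hub 45 mm across, 22 mm high; above it a grip bar 18 mm wide, 28 mm high, from 28 mm behind the axis to a pointed nose 36 mm ahead; white line on top towards the nose. 0.09 kg. Any knob fits any shaft.
- knob3_nose (a point): tip of the nose of knob 3, 36 mm from its axis, level with its grip point. Below, the hub has a D bore 21 mm deep, 19.8 mm across, its flat 3.9 mm from the axis on the nose side: it fits only with the nose over the shaft's flat. Home, the underside rests on the deck and the grip point is 16 mm above the shaft's top point; unpushed it stops about 11 mm higher.
- guard1_mid (a point): centre of splash guard 1 of two alike: upright flat metal plate 140 mm long (x), 8 mm thick (y), 85 mm high (z), its foot tapered over the lowest 8 mm to 134 x 4 mm. About 0.22 kg. It starts standing in the drainer. Either guard fits either slot, either way round.
- slot1 (a point): middle of the floor of the left (+y) guard slot of the hob, level with the deck; axes as the hob's. It runs along x between two rails: 144 mm long, 10 mm wide, 22 mm deep, open at the top. A guard fully home stands on its floor, its centre 42.5 mm above this point.
- guard2_mid (a point): centre of splash guard 2 of two alike: upright flat metal plate 140 mm long (x), 8 mm thick (y), 85 mm high (z), its foot tapered over the lowest 8 mm to 134 x 4 mm. About 0.22 kg. It starts standing in the drainer. Either guard fits either slot, either way round.
- slot2 (a point): middle of the floor of the right (-y) guard slot of the hob, level with the deck; axes as the hob's. It runs along x between two rails: 144 mm long, 10 mm wide, 22 mm deep, open at the top. A guard fully home stands on its floor, its centre 42.5 mm above this point.
- drainer: white drainer, 165 x 150 mm, fixed; origin under its centre on the worktop. Its floor is 12 mm above the worktop; two guards stand on edge in it along its x at y = +40 and -40 mm, between pairs of prongs 25 mm high that leave 10 mm.
- mug: two-tone mug, about 82 mm across and 97 mm tall, a loose bystander; origin at the centre of its underside
- tumbler: drinking glass, 81 mm across and 91 mm tall, a loose bystander; origin at the centre of its underside
- pickles: slim glass jar with a black cap, 47 mm across and 170 mm tall, a loose bystander; origin at the centre of its underside
- tin: food tin, 75 mm across and 58 mm tall, a loose bystander; origin at the centre of its underside
- saltmill: salt shaker, 44 mm across and 90 mm tall, a loose bystander; origin at the centre of its underside
Mind the look-alikes: they are no part of the job. What is shaped like the part that bears guard1_mid but orange is not meant.

How it is judged:
By the outcome, as a careful person would: the job done as asked, in the order asked, and still so for the second after the job is handed in, with the robot touching nothing.
Of knob1, knob2, knob3 only 2 to 3 are there at a start; the rules pass over those that are not, and their reading is None.
At some moment in a run one of knob1, knob2, knob3 may be knocked a few centimetres aside while the robot is not near it.
It also fails if it takes over 210 s, if anything falls off the work surface, if the arm or the gripper's body presses on something with over 40 N, if the wrist force passes 120 N, or if a joint passes its speed limit or range.

## Working session

There is one attempt and no reset: what is moved stays moved. The work goes in short steps, Python scripts to look and compute and a shell command to move; the robot and the scene stay as the last step left them, time stands still between calls to the robot, and variables do not carry over. Pictures are saved under pics/ and viewed, and the job is handed in when it is done.

```bash
ls; mkdir -p pics; python3 - <<'E'
from rig import telemetry, imaging
import cv2
s=telemetry.state(); print(s)
for n in ["side","top","wrist"]:
    cv2.imwrite(f"pics/{n}0.png",imaging.camera(n)[:,:,::-1]); print(n,imaging.camera_info(n))
E
```

```text
pics
{'time_s': 0.0, 'joint_pos': array([ 1.23280717,  0.69000161, -0.1945184 ,  1.5663553 ,  0.15730889,
        0.90251341, -0.21509936]), 'dq': array([ 3.51841048e-05,  4.52393527e-04,  1.98943724e-03,  4.23191802e-04,
        1.50226852e-03,  6.73169039e-04, -3.13269242e-04]), 'joint_efforts': array([ 1.19860288e-03, -5.39613998e+01, -1.26646612e+00, -1.58544999e+01,
        9.00481129e-03,  9.52933158e-03, -1.32679693e-05]), 'tcp_pos': array([ 0.22676316, -0.58170252,  0.23047017]), 'ee_rot': array([-9.10178337e-04,  9.82762053e-01,  1.84872550e-01, -2.43316424e-04]), 'contact_force': array([0.23680393, 0.29753948, 0.96265716]), 'torque': array([0.00263953, 0.02210315, 0.00124946]), 'gripper_width': 0.08528101999864117}
side {'fx': 462.9062274538055, 'fy': 462.9062274538055, 'cx': 319.3361651283248, 'cy': 241.90568682509948, 'R': array([[-0.94722071, -0.32054272,  0.00502896],
       [-0.17416661,  0.5013749 , -0.84751944],
       [ 0.26914479, -0.80366384, -0.53074053]]), 't': array([0.42919163, 0.19473908, 1.10171005])}
top {'fx': 469.53691555609345, 'fy': 469.53691555609345, 'cx': 323.11930036411496, 'cy': 243.77749934647937, 'R': array([[-0.01362625, -0.99988351, -0.00687645],
       [-0.99102579,  0.01441946, -0.13289083],
       [ 0.1329745 ,  0.00500393, -0.99110683]]), 't': array([-0.09133401,  0.50311914,  1.50951238])}
wrist {'fx': 343.7354983371691, 'fy': 343.7354983371691, 'cx': 316.88254951281857, 'cy': 234.02690400617573, 'hand_eye': array([[-8.99827170e-04, -9.46908561e-01, -3.21501738e-01,
         8.25850302e-02],
       [ 9.99999015e-01, -5.05602751e-04, -1.30968720e-03,
         4.69685753e-04],
       [ 1.07760186e-03, -3.21502600e-01,  9.46908083e-01,
        -1.42567349e-01],
       [ 0.00000000e+00,  0.00000000e+00,  0.00000000e+00,
         1.00000000e+00]])}
```

View pics/top0.png

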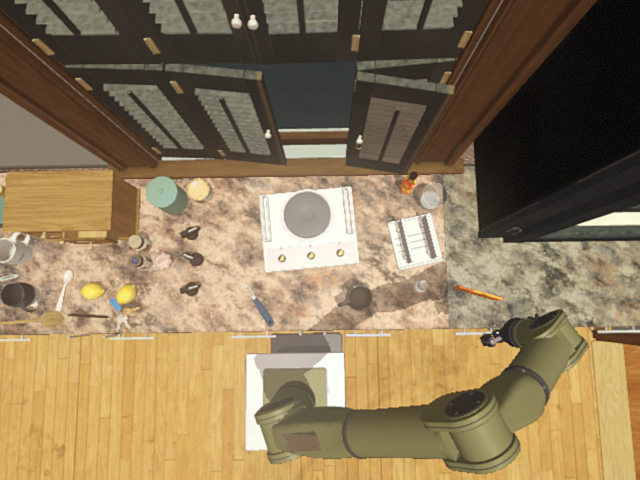

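View pics/side0.png

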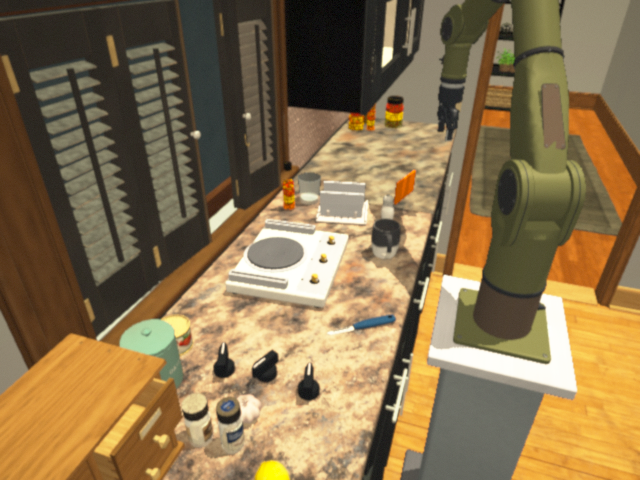

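View pics/wrist0.png

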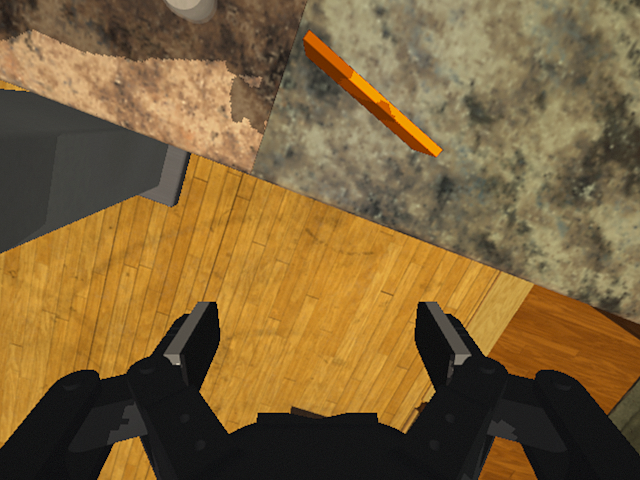

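```bash
cat > h.py <<'E'
import numpy as np, cv2
from rig import telemetry, imaging
from scipy.spatial.transform import Rotation as Ro
def cam(name,st=None):
    i=imaging.camera_info(name)
    K=np.array([[i['fx'],0,i['cx']],[0,i['fy'],i['cy']],[0,0,1]])
    if name!='wrist': return K,np.array(i['R']),np.array(i['t'])
    st=st or telemetry.state(); q=st['ee_rot']
    T=np.eye(4); T[:3,:3]=Ro.from_quat([q[1],q[2],q[3],q[0]]).as_matrix(); T[:3,3]=st['tcp_pos']
    W=np.linalg.inv(T@np.array(i['hand_eye'])); return K,W[:3,:3],W[:3,3]
def p2w(c,uv,z):
    K,R,t=c; d=R.T@np.linalg.solve(K,[uv[0],uv[1],1]); o=-R.T@t
    return o+d*(z-o[2])/d[2]
def w2p(c,X):
    K,R,t=c; p=K@(R@np.asarray(X,float)+t); return p[:2]/p[2]
def snap(name,fn):
    import pickle
    st=telemetry.state(); im=imaging.camera(name)[:,:,::-1]; cv2.imwrite(f'pics/{fn}.png',im)
    c=cam(name,st); pickle.dump(c,open(f'pics/{fn}.pkl','wb')); return im,c
def load(fn):
    import pickle
    return cv2.imread(f'pics/{fn}.png'),pickle.load(open(f'pics/{fn}.pkl','rb'))
def crop(im,x0,y0,x1,y1,k,fn):
    cv2.imwrite(f'pics/{fn}.png',cv2.resize(im[y0:y1,x0:x1],None,fx=k,fy=k,interpolation=cv2.INTER_CUBIC))
def rv(q_from,yaw): pass
def st():
    s=telemetry.state(); q=s['ee_rot']; R=Ro.from_quat([q[1],q[2],q[3],q[0]]).as_matrix()
    print('t',round(s['time_s'],2),'tcp mm',np.round(np.array(s['tcp_pos'])*1e3,1),'jawyaw',round(np.degrees(np.arctan2(R[1,1],R[0,1])),2),'xyaw',round(np.degrees(np.arctan2(R[1,0],R[0,0])),2),'z',np.round(R[:,2],4),'F',np.round(s['contact_force'],1),'w',round(s['gripper_width']*1e3,1),'q',np.round(s['joint_pos'],2))
    return s,R
E
python3 - <<'E'
from h import *
a=cv2.imread('pics/top0.png')
crop(a,120,210,250,310,6,'tA'); crop(a,250,170,450,320,4,'tB')
b=cv2.imread('pics/side0.png'); crop(b,170,310,350,450,4.4,'sA')
c=cam('top')
for n,uv,z in [('s1',(282,259),.06),('s2',(311,256),.06),('s3',(340,253),.06),('k1',(190,232),.05),('k2',(193,258),.05),('k3',(190,289),.05),('orange',(480,293),.08),('dr',(415,241),.012)]:
    print(n,np.round(p2w(c,uv,z)*1e3))
E
```

```text
s1 [451.  34.  60.]
s2 [459. -59.  60.]
s3 [ 467. -152.   60.]
k1 [545. 336.  50.]
k2 [459. 324.  50.]
k3 [359. 331.  50.]
orange [ 333. -588.   80.]
dr [ 510. -404.   12.]
```

View pics/tA.png

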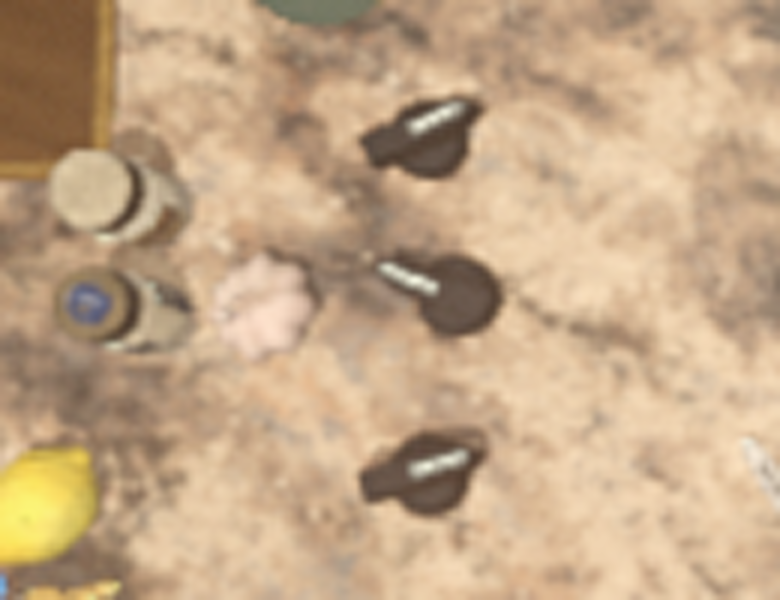

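View pics/tB.png

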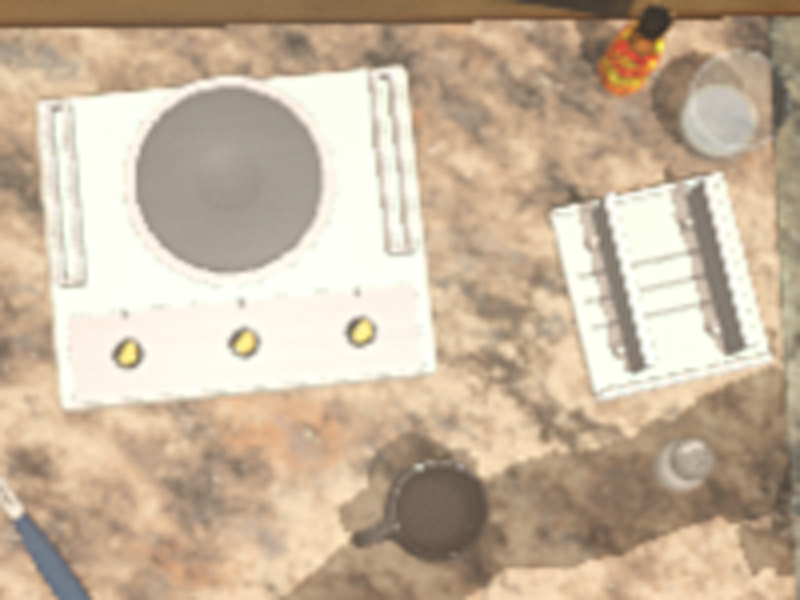

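View pics/sA.png

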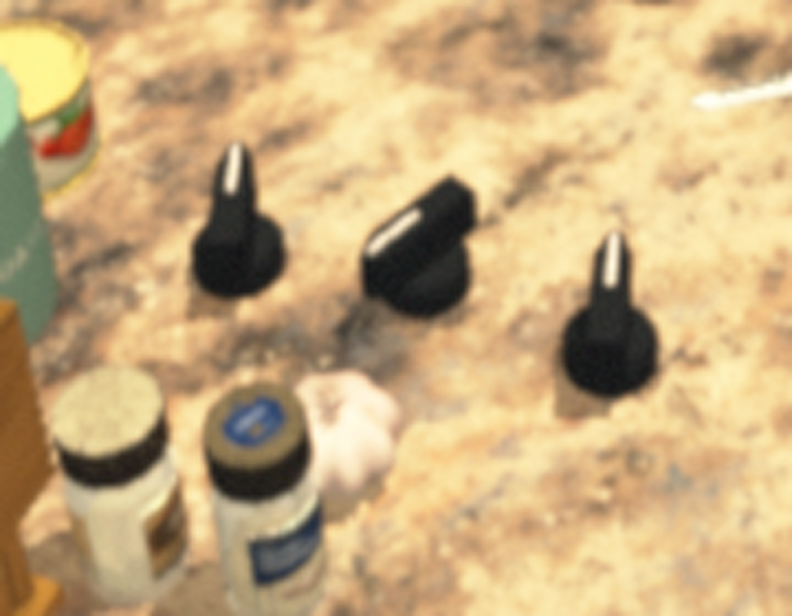

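```bash
python3 -m creep '[40,25,20,0,0,-0.3, 90,55,50,0,0,-0.6, 140,90,70,0,0,-0.9, 190,120,70,0,0,-1.2, 240,150,70,0,0,-1.5, 283,178,70,0,0,-1.5, 283,178,70,0,0,-1.5, 283,178,70,0,0,-1.5, 283,178,70,0,0,-1.5]' -1; python3 - <<'E'
from h import *
st(); im,c=snap('wrist','w1')
E
```

```text
time_s: 1.27
tcp_pos: [0.5081, -0.4055, 0.3006]
ee_rot: [-0.0, 0.994, 0.106, -0.001]
contact_force: [0.1, -0.7, -0.1]
gripper_width: 0.0854
t 1.27 tcp mm [ 508.1 -405.5  300.6] jawyaw -77.87 xyaw 12.13 z [-1.7e-03  6.0e-04 -1.0e+00] F [ 0.1 -0.7 -0.1] w 85.4 q [ 0.67  0.66 -0.13  1.39  0.09  1.1  -0.84]
```

View pics/w1.png

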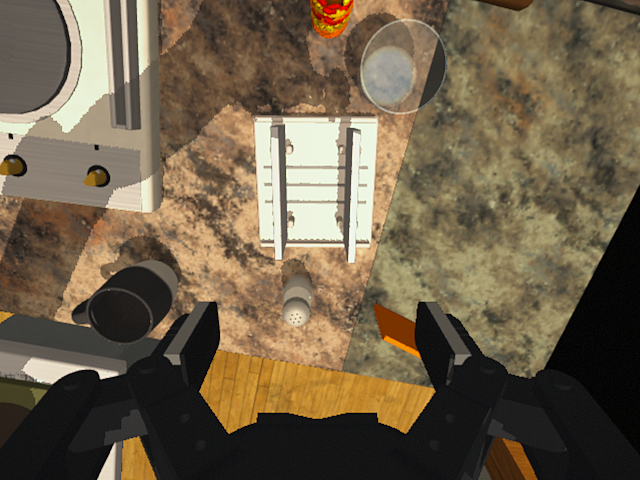

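```bash
python3 - <<'E'
from h import *
im,c=load('w1'); crop(im,245,105,390,275,3.5,'w1c')
E
```

```text
(no output)
```

View pics/w1c.png

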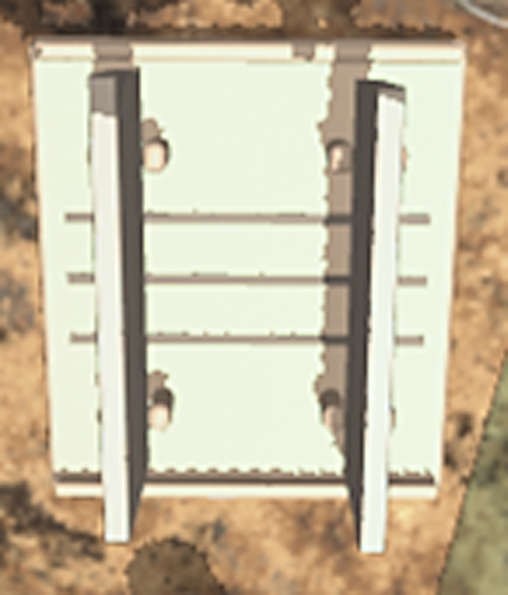

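```bash
python3 - <<'E'
from h import *
im,c=load('w1')
P=lambda x,y:p2w(c,(245+x/3.5,105+y/3.5),.097)*1e3
for n,a,b in [('L',(104,75),(118,541)),('R',(391,88),(373,551))]:
    A,B=P(*a),P(*b); d=A-B; print(n,np.round(A),np.round(B),'mid',np.round((A+B)/2,1),np.hypot(*d[:2]),np.degrees(np.arctan2(d[1],d[0])))
for (x,y) in [(52,492),(436,492),(465,45),(35,45)]: print(np.round(p2w(c,(245+x/3.5,105+y/3.5),.012)*1e3,1))
E
```

```text
L [ 572. -350.   97.] [ 436. -378.   97.] mid [ 504.  -364.2   97. ] 138.75469355542464 11.614443978892876
R [ 585. -428.   97.] [ 449. -457.   97.] mid [ 517.3 -442.4   97. ] 138.6604128873968 11.902489301752931
[ 413.1 -347.3   12. ]
[ 444.  -491.1   12. ]
[ 602.9 -458.9   12. ]
[ 572.4 -316.2   12. ]
```

```bash
python3 -m creep '[0,60,10,0,0,-0.2, 0,120,20,0,0,-0.4, 5,180,20,0,0,-0.6, 10,240,20,0,0,-0.8, 15,300,20,0,0,-1.2, 20,350,20,0,0,-1.2, 20,350,20,0,0,-1.2, 20,350,20,0,0,-1.2]' 0; python3 - <<'E'
from h import *
st(); im,c=snap('wrist','w2')
E
```

```text
time_s: 2.33
tcp_pos: [0.528, -0.0569, 0.3208]
ee_rot: [0.0, 0.999, 0.042, -0.001]
contact_force: [-0.1, 0.1, 0.8]
gripper_width: 0.0425
t 2.33 tcp mm [528.  -56.9 320.8] jawyaw -85.17 xyaw 4.83 z [-1.2e-03 -3.0e-04 -1.0e+00] F [-0.1  0.1  0.8] w 42.5 q [ 0.1   0.46 -0.12  1.73  0.07  0.96 -1.54]
```

View pics/w2.png

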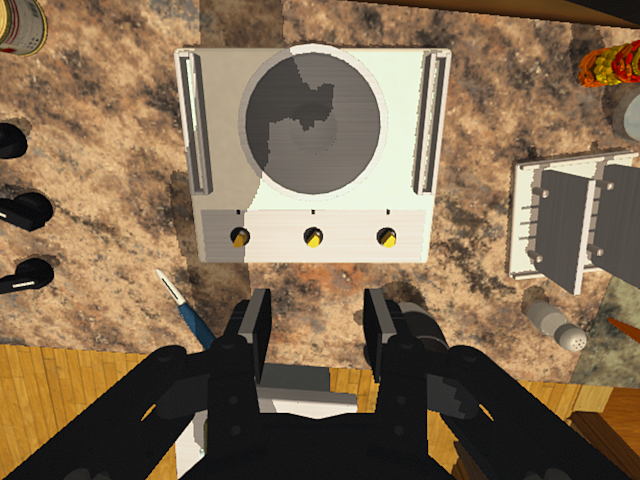

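```bash
python3 - <<'E'
from h import *
im,c=load('w2'); crop(im,165,35,265,275,2.5,'w2a');crop(im,365,35,465,275,2.5,'w2b')
a=cv2.imread('pics/w2a.png');b=cv2.imread('pics/w2b.png');cv2.imwrite('pics/w2ab.png',np.hstack([a,b]))
crop(im,220,200,410,270,4.2,'w2s')
E
```

```text
(no output)
```

View pics/w2ab.png

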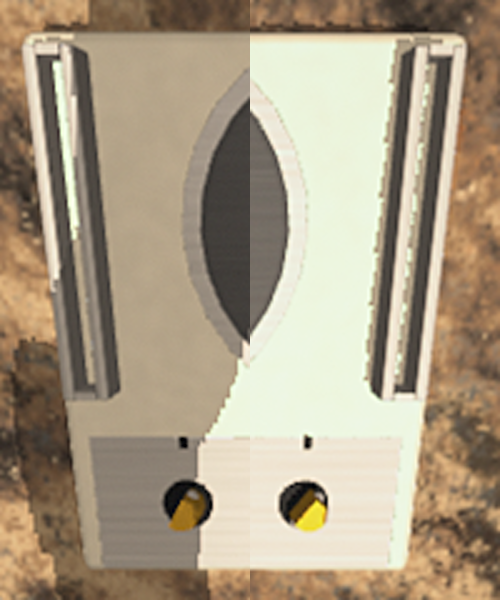

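View pics/w2s.png

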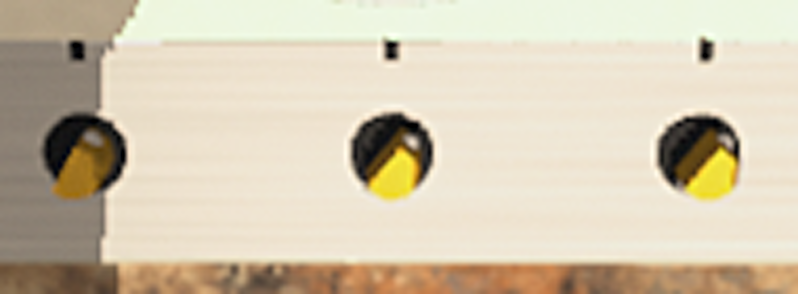

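```bash
cat > hob.py <<'E'
from h import *
from scipy.optimize import least_squares
im,c=load('w2')
L=lambda x,y:(165+x/2.5,35+y/2.5); R=lambda x,y:(365+(x-250)/2.5,35+y/2.5)
# lines: (pt, side)
pts=[]
C={'bl':L(22,34),'fl':L(85,571),'br':R(468,34),'fr':R(408,571)}
W={k:p2w(c,v,.04)[:2]*1e3 for k,v in C.items()}
for k,v in W.items(): print(k,np.round(v,1))
m={'bl':(130,155),'fl':(-130,155),'br':(130,-155),'fr':(-130,-155)}
def f(p): 
    r=np.array([[np.cos(p[2]),-np.sin(p[2])],[np.sin(p[2]),np.cos(p[2])]])
    return np.concatenate([r@np.array(m[k])+p[:2]-W[k] for k in m])
s=least_squares(f,[549,-51,.085]); p=s.x; print(p[:2],np.degrees(p[2]),'res',np.round(s.fun,1))
r=np.array([[np.cos(p[2]),-np.sin(p[2])],[np.sin(p[2]),np.cos(p[2])]])
def T(x,y,z): a=r@np.array([x,y])+p[:2]; return np.array([a[0],a[1],z])/1e3
if __name__=='__main__':
    big=cv2.resize(im[30:280,160:480],None,fx=2.5,fy=2.5,interpolation=cv2.INTER_CUBIC)
    def d(P,col):
        u=w2p(c,P); cv2.circle(big,tuple(int(round(v)) for v in ((u-[160,30])*2.5+1.2)),2,col,-1)
    for k in m: d(T(*m[k],40),(0,0,255))
    for i,y in enumerate((95,0,-95)):
        d(T(-90,y,60),(255,0,0)); u=w2p(c,T(-90,y,60)); print(u)
    for a in np.linspace(0,6.28,40): d(T(45+78*np.cos(a),78*np.sin(a),52),(255,0,255))
    for x0 in (45,):
      for y0 in (135,-135):
        for sx in np.linspace(-72,72,9):
          for sy in (-5,5): d(T(x0+sx,y0+sy,62),(0,0,255))
    cv2.imwrite('pics/w2o.png',big)
E
python3 hob.py
```

```text
bl [668.1 112.5]
fl [412.   91.9]
br [ 693.5 -192.3]
fr [ 437.7 -214.2]
[552.81579006 -50.51543249] 4.773576258789098 res [ 1.4  2.2 -1.6  1.2  1.7 -1.9 -1.5 -1.6]
[237.30414774 241.55659281]
[313.35251934 241.588948  ]
[389.42588803 241.62131383]
```

View pics/w2o.png

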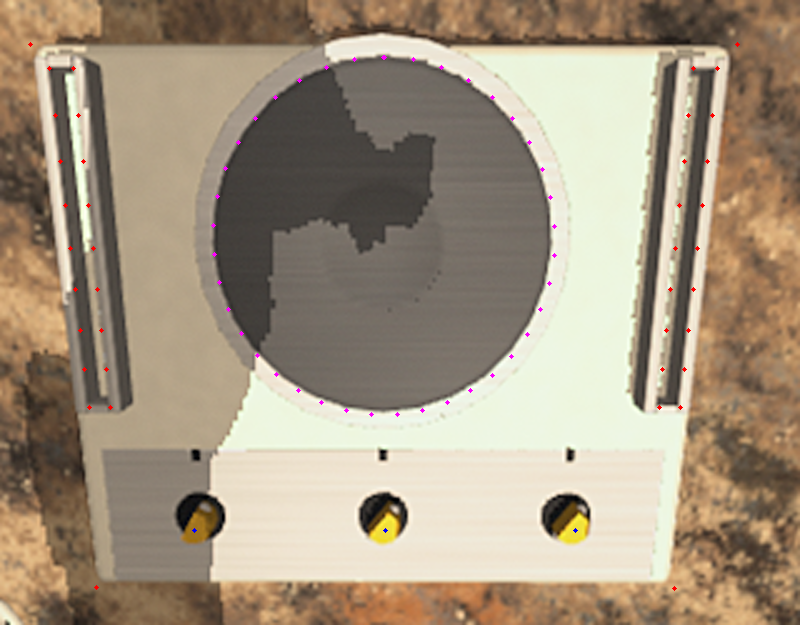

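```bash
python3 - <<'E'
from hob import T,p
for y in (135,-135): print(T(45,y,0)*1e3)
for y in (95,0,-95): print(T(-90,y,0)*1e3)
E
python3 -m creep '[-5,-60,0,0,0,0.3, -10,-120,0,0,0,0.6, -15,-180,0,0,0,0.8, -20,-240,0,0,0,1.15, -24,-300,-20,0,0,1.15, -24,-307,-70,0,0,1.15, -24,-307,-130,0,0,1.15, -24,-307,-180,0,0,1.15, -24,-307,-180,0,0,1.15]' 0; python3 - <<'E'
from h import *
st(); im,c=snap('wrist','w3')
E
```

```text
bl [668.1 112.5]
fl [412.   91.9]
br [ 693.5 -192.3]
fr [ 437.7 -214.2]
[552.81579006 -50.51543249] 4.773576258789098 res [ 1.4  2.2 -1.6  1.2  1.7 -1.9 -1.5 -1.6]
[586.42523401  87.76112112   0.        ]
[ 608.89416707 -181.30234174    0.        ]
[455.2222334   36.66540083   0.        ]
[463.12796911 -58.00507684   0.        ]
[ 471.03370481 -152.67555451    0.        ]
time_s: 3.5
tcp_pos: [0.4997, -0.3649, 0.1371]
ee_rot: [-0.002, 0.995, 0.1, -0.005]
contact_force: [-0.4, -0.8, 0.9]
gripper_width: 0.0425
t 3.5 tcp mm [ 499.7 -364.9  137.1] jawyaw -78.52 xyaw 11.48 z [-0.0096  0.0034 -0.9999] F [-0.4 -0.8  0.9] w 42.5 q [ 0.62  0.8  -0.11  1.66  0.13  0.7  -0.93]
```

View pics/w3.png

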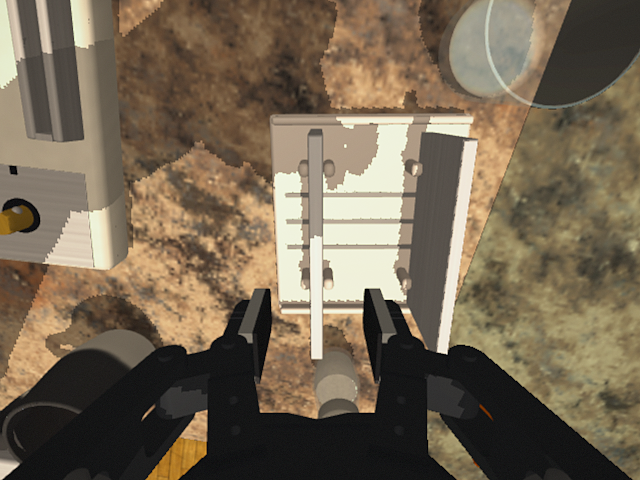

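```bash
python3 - <<'E'
from h import *
_,c=load('w3'); A,B=[p2w(c,u,.097)*1e3 for u in ((316,130),(317,357))]; print(A,B,(A+B)/2,np.degrees(np.arctan2(*(A-B)[[1,0]])))
E
python3 -m creep '[2,0,-30,0,0,0, 4,0,-50,0,0,0, 4,0,-68,0,0,0, 4,0,-68,0,0,0, 4,0,-68,0,0,0]' 0; python3 -m creep '[0,0,0,0,0,0,0,0,0,0,0,0,0,0,0,0,0,0,0,0,0,0,0,0]' 1 60;python3 -c "
from h import *
st()"
```

```text
[ 574.30967216 -349.37273154   97.        ] [ 437.80443717 -377.4947495    97.        ] [ 506.05705466 -363.43374052   97.        ] 11.640881379074639
time_s: 4.18
tcp_pos: [0.5066, -0.3663, 0.0728]
ee_rot: [0.0, 0.995, 0.1, -0.002]
contact_force: [-0.1, -0.6, 0.4]
gripper_width: 0.0427
time_s: 4.68
tcp_pos: [0.5068, -0.3649, 0.0737]
ee_rot: [-0.001, 0.995, 0.101, -0.002]
contact_force: [-1.8, 2.7, 5.9]
gripper_width: 0.0067
t 4.67 tcp mm [ 506.8 -364.9   73.7] jawyaw -78.44 xyaw 11.56 z [-0.0033  0.0011 -1.    ] F [-1.8  2.7  5.9] w 6.7 q [ 0.6   0.9  -0.1   1.68  0.14  0.58 -0.95]
```

```bash
python3 -m creep '[0,0,25,0,0,0, 0,0,60,0,0,0, 0,0,110,0,0,0, 10,40,130,0,0,0, 20,90,130,0,0,-0.2, 30,150,130,0,0,-0.4, 40,200,130,0,0,-0.6, 50,250,130,0,0,-0.8, 60,310,130,0,0,-1, 70,360,130,0,0,-1.13]' 1 60; python3 -m creep '[4,45,0,0,0,0, 9,93,0,0,0,0, 9,93,0,0,0,0, 9,93,0,0,0,0, 9,93,0,0,0,0]'; python3 - <<'E'
from h import *
st(); im,c=snap('wrist','w4')
E
```

```text
time_s: 5.92
tcp_pos: [0.5765, -0.0021, 0.2036]
ee_rot: [-0.001, 0.999, 0.042, -0.002]
contact_force: [1.6, -1.1, -2.7]
gripper_width: 0.0068
time_s: 6.55
tcp_pos: [0.5853, 0.0889, 0.2035]
ee_rot: [-0.001, 0.999, 0.041, -0.002]
contact_force: [1.0, 0.3, -3.0]
gripper_width: 0.0069
t 6.55 tcp mm [585.3  88.9 203.5] jawyaw -85.31 xyaw 4.69 z [-4.2e-03  8.0e-04 -1.0e+00] F [ 1.   0.3 -3. ] w 6.9 q [-0.22  0.68 -0.02  1.7   0.01  0.77 -1.73]
```

View pics/w4.png

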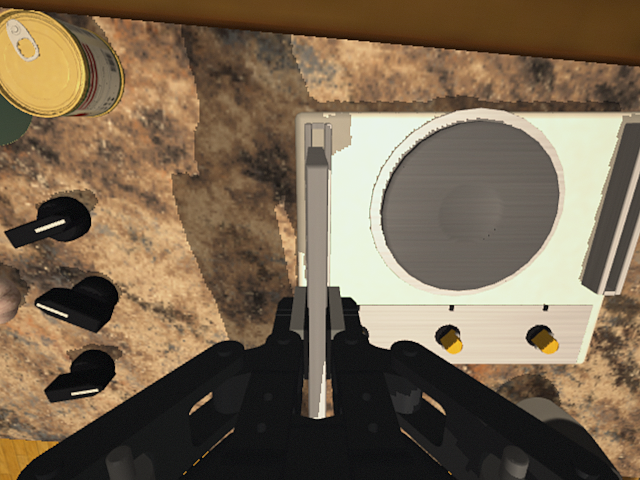

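```bash
python3 - <<'E'
from hob import *
im,c=load('w4'); crop(im,285,100,355,190,7,'w4c')
print((w2p(c,T(117,135,62))-[285,100])*7,(w2p(c,T(117,140,62))-[285,100])*7,(w2p(c,T(117,130,62))-[285,100])*7)
E
```

```text
bl [668.1 112.5]
fl [412.   91.9]
br [ 693.5 -192.3]
fr [ 437.7 -214.2]
[552.81579006 -50.51543249] 4.773576258789098 res [ 1.4  2.2 -1.6  1.2  1.7 -1.9 -1.5 -1.6]
[232.6121395 205.9958807] [188.31926794 206.10244076] [276.90964103 205.88930951]
```

View pics/w4c.png

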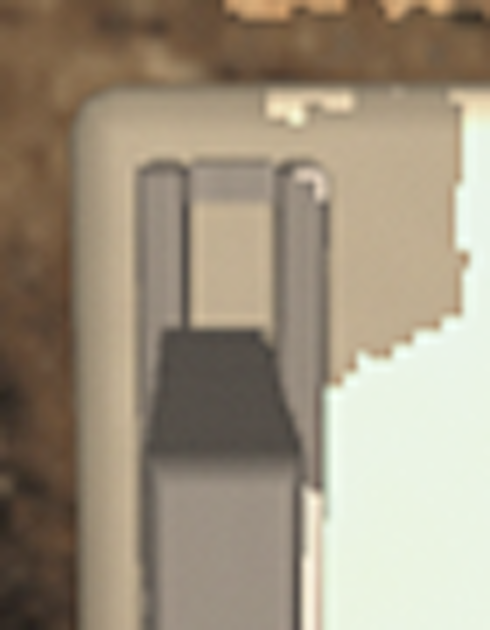

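```bash
python3 - <<'E' | tail -3
from hob import *
im,c=load('w4')
for u,z in [((215,330),142),((224,462),227)]:
    X=p2w(c,(285+u[0]/7,100+u[1]/7),z/1e3)[:2]*1e3; print(r.T@(X-p[:2]))
print(r.T@(np.array([585.3,88.9])-p[:2]))
E
python3 -m creep '[1,-1,-20,0,0,0, 1,-1,-50,0,0,0, 1,-1,-60,0,0,0, 1,-1,-60,0,0,0, 1,-1,-60,0,0,0]' ; python3 - <<'E'
from h import *
st(); im,c=snap('wrist','w5'); crop(im,265,20,375,200,3.5,'w5c')
E
```

```text
[110.1357289  136.58040579]
[111.03267925 135.67897788]
[ 43.97344457 136.22856853]
time_s: 7.22
tcp_pos: [0.5873, 0.088, 0.1446]
ee_rot: [-0.001, 0.999, 0.041, -0.001]
contact_force: [-0.3, -0.0, -2.8]
gripper_width: 0.0066
t 7.22 tcp mm [587.3  88.  144.6] jawyaw -85.34 xyaw 4.66 z [-0.002   0.0016 -1.    ] F [-0.3 -0.  -2.8] w 6.6 q [-0.21  0.76 -0.02  1.75  0.02  0.64 -1.73]
```

View pics/w5c.png

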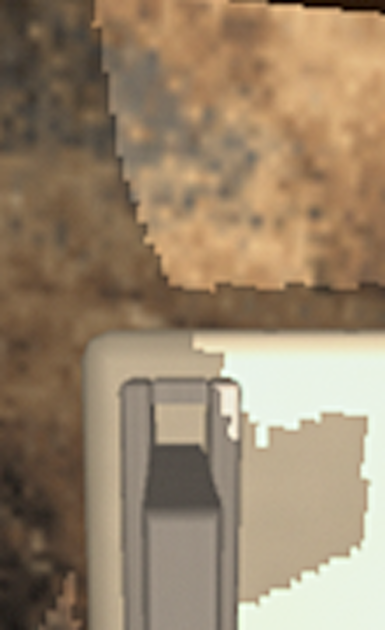

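```bash
python3 -m creep '[0,0,-10,0,0,0, 0,0,-20,0,0,0, 0,0,-26,0,0,0, 0,0,-30,0,0,0, 0,0,-30,0,0,0]'; python3 -m creep '[0,0,-6,0,0,0, 0,0,-12,0,0,0, 0,0,-15,0,0,0, 0,0,-15,0,0,0]'; python3 - <<'E'
from h import *
st(); im,c=snap('wrist','w6'); im,c=snap('side','s6');crop(im,220,200,360,310,5,'s6c')
E
```

```text
time_s: 7.9
tcp_pos: [0.5876, 0.0881, 0.1144]
ee_rot: [-0.001, 0.999, 0.041, -0.001]
contact_force: [0.6, -0.3, -4.3]
gripper_width: 0.0067
time_s: 8.4
tcp_pos: [0.5879, 0.0888, 0.1015]
ee_rot: [-0.001, 0.999, 0.041, -0.0]
contact_force: [-4.7, 0.0, 15.2]
gripper_width: 0.007
t 8.4 tcp mm [587.9  88.8 101.5] jawyaw -85.32 xyaw 4.68 z [-3.0e-04  2.5e-03 -1.0e+00] F [-4.7  0.  15.2] w 7.0 q [-0.21  0.82 -0.02  1.77  0.02  0.55 -1.74]
```

View pics/s6c.png

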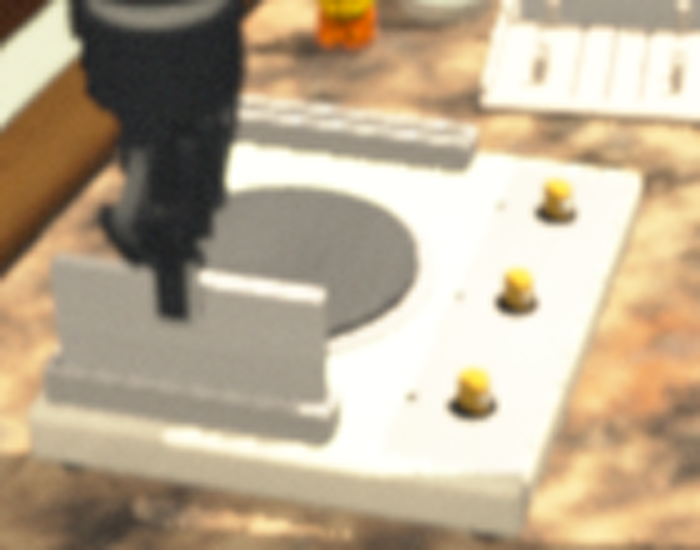

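```bash
python3 -m creep '[0,0,2,0,0,0, 0,0,2,0,0,0, 0,0,2,0,0,0, 0,0,15,0,0,0, 0,0,50,0,0,0, 0,0,100,0,0,0, 0,-40,150,0,0,0, 0,-100,170,0,0,0, 0,-160,170,0,0,0.2, 0,-220,170,0,0,0.4]' 0 ; python3 - <<'E'
from h import *
st(); im,c=snap('wrist','w7'); 
E
```

```text
time_s: 9.75
tcp_pos: [0.5879, -0.1334, 0.2729]
ee_rot: [-0.001, 0.998, 0.062, 0.001]
contact_force: [0.5, -1.1, -0.2]
gripper_width: 0.0425
t 9.75 tcp mm [ 587.9 -133.4  272.9] jawyaw -82.88 xyaw 7.12 z [ 0.0015  0.002  -1.    ] F [ 0.5 -1.1 -0.2] w 42.5 q [ 0.18  0.61 -0.05  1.59  0.03  0.94 -1.33]
```

View pics/w7.png

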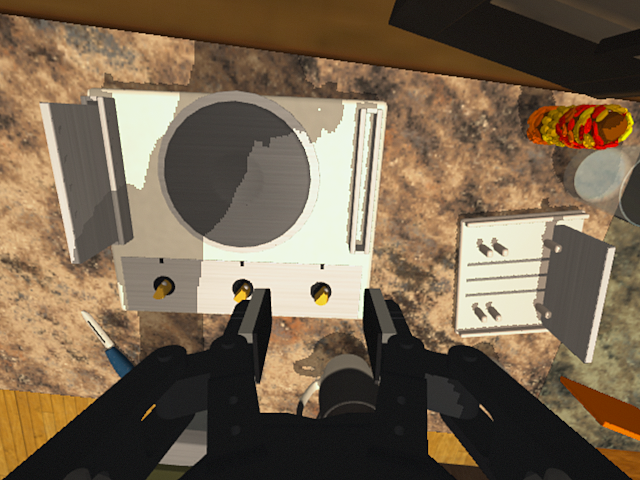

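```bash
python3 -m creep '[-10,-60,0,0,0,0.2, -25,-120,0,0,0,0.4, -40,-180,0,0,0,0.6, -55,-240,0,0,0,0.77, -69,-300,-20,0,0,0.77, -69,-309,-70,0,0,0.77, -69,-309,-120,0,0,0.77, -69,-309,-120,0,0,0.77, -69,-309,-120,0,0,0.77, -69,-309,-120,0,0,0.77]' 0; python3 - <<'E'
from h import *
st(); im,c=snap('wrist','w8')
E
```

```text
time_s: 11.05
tcp_pos: [0.5188, -0.4565, 0.1557]
ee_rot: [0.006, 0.995, 0.096, 0.002]
contact_force: [0.0, -0.1, -0.7]
gripper_width: 0.0426
t 11.05 tcp mm [ 518.8 -456.5  155.7] jawyaw -79.01 xyaw 11.0 z [ 0.005  -0.0112 -0.9999] F [ 0.  -0.1 -0.7] w 42.6 q [ 0.69  0.86 -0.07  1.43  0.08  0.85 -0.79]
```

View pics/w8.png

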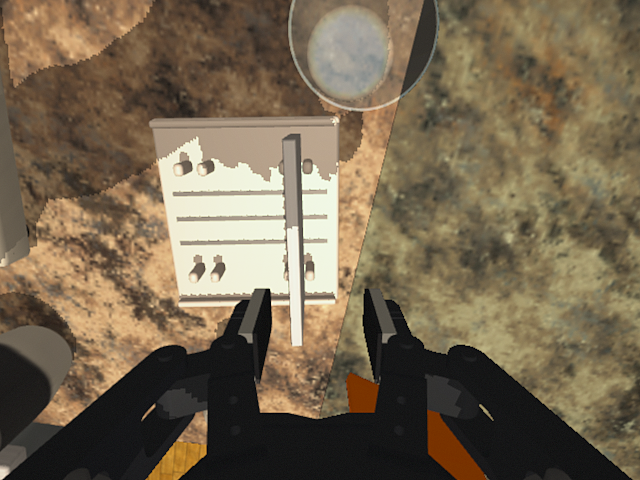

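```bash
python3 - <<'E'
from h import *
_,c=load('w8'); A,B=[p2w(c,u,.097)*1e3 for u in ((292,135),(296,346))]; print(A,B,(A+B)/2,np.degrees(np.arctan2(*(A-B)[[1,0]])))
E
python3 -m creep '[0,14,0,0.1,0.05,0.1, 0,14,0,0.1,0.05,0.1, 0,14,0,0.1,0.05,0.1]'; python3 -c "
from h import *
st()"
```

```text
[ 588.30536515 -429.66581567   97.        ] [ 449.8730745  -455.94602643   97.        ] [ 519.08921983 -442.80592105   97.        ] 10.749208681601406
time_s: 11.48
tcp_pos: [0.5187, -0.4422, 0.1557]
ee_rot: [0.0, 0.995, 0.101, -0.0]
contact_force: [-0.3, -0.3, 0.1]
gripper_width: 0.0424
t 11.47 tcp mm [ 518.7 -442.2  155.7] jawyaw -78.38 xyaw 11.62 z [-5.e-04 -6.e-04 -1.e+00] F [-0.3 -0.3  0.1] w 42.4 q [ 0.68  0.85 -0.08  1.45  0.08  0.85 -0.8 ]
```

```bash
python3 -m creep '[0,-0.5,-30,0,0,0, 0,-0.5,-60,0,0,0, 0,-0.5,-84,0,0,0, 0,-0.5,-84,0,0,0, 0,-0.5,-84,0,0,0]' 0; python3 -m creep '[0,0,0,0,0,0,0,0,0,0,0,0,0,0,0,0,0,0,0,0,0,0,0,0]' 1 60;python3 -c "
from h import *
st()"
```

```text
time_s: 12.1
tcp_pos: [0.5192, -0.4433, 0.0727]
ee_rot: [0.001, 0.995, 0.101, 0.0]
contact_force: [0.7, -0.1, 0.3]
gripper_width: 0.0428
time_s: 12.6
tcp_pos: [0.5197, -0.4431, 0.074]
ee_rot: [0.001, 0.995, 0.101, 0.001]
contact_force: [-0.7, 2.0, 5.8]
gripper_width: 0.0069
t 12.6 tcp mm [ 519.7 -443.1   74. ] jawyaw -78.37 xyaw 11.63 z [ 0.0017 -0.0018 -1.    ] F [-0.7  2.   5.8] w 6.9 q [ 0.68  0.95 -0.07  1.49  0.09  0.7  -0.81]
```

```bash
python3 -m creep '[0,0,25,0,0,0, 0,0,60,0,0,0, 0,0,110,0,0,0, 5,40,130,0,0,-0.2, 20,90,130,0,0,-0.4, 40,140,130,0,0,-0.7, 65,190,130,0,0,-0.9, 89,240,130,0,0,-1.14, 89,262,130,0,0,-1.14, 89,262,130,0,0,-1.14]' 1 60; python3 -m creep '[0,0,0,0,0,0,0,0,0,0,0,0]'; python3 - <<'E'
from h import *
st(); im,c=snap('wrist','w9'); crop(im,265,80,375,200,4.5,'w9c')
E
```

```text
time_s: 13.85
tcp_pos: [0.6085, -0.1786, 0.204]
ee_rot: [0.0, 0.999, 0.044, 0.0]
contact_force: [0.2, -1.3, -2.4]
gripper_width: 0.0066
time_s: 14.1
tcp_pos: [0.6078, -0.1809, 0.2041]
ee_rot: [0.001, 0.999, 0.042, 0.0]
contact_force: [0.3, 0.8, -2.0]
gripper_width: 0.0065
t 14.1 tcp mm [ 607.8 -180.9  204.1] jawyaw -85.16 xyaw 4.84 z [ 2.e-04 -2.e-03 -1.e+00] F [ 0.3  0.8 -2. ] w 6.5 q [ 0.22  0.73 -0.01  1.57  0.01  0.84 -1.28]
```

View pics/w9c.png

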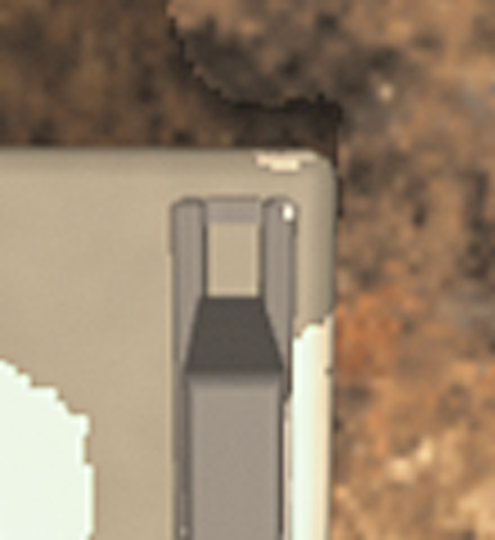

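```bash
python3 -m creep '[1,-0.5,-30,0,0,0, 1,-0.5,-60,0,0,0, 1,-0.5,-60,0,0,0, 1,-0.5,-68,0,0,0, 1,-0.5,-76,0,0,0, 1,-0.5,-84,0,0,0, 1,-0.5,-88,0,0,0, 1,-0.5,-88,0,0,0]'; python3 -c "
from h import *
st()"
```

```text
time_s: 15.15
tcp_pos: [0.6093, -0.181, 0.1159]
ee_rot: [0.001, 0.999, 0.042, 0.0]
contact_force: [0.2, 0.5, -1.2]
gripper_width: 0.0068
t 15.15 tcp mm [ 609.3 -181.   115.9] jawyaw -85.13 xyaw 4.87 z [ 0.001  -0.0017 -1.    ] F [ 0.2  0.5 -1.2] w 6.8 q [ 0.22  0.84 -0.02  1.63  0.02  0.66 -1.29]
```

Already inside the rails with no contact; finish the descent.

```bash
python3 -m creep '[0,0,-6,0,0,0, 0,0,-12,0,0,0, 0,0,-16,0,0,0, 0,0,-16,0,0,0]'; python3 - <<'E'
from h import *
st(); im,c=snap('side','s7');crop(im,220,200,360,310,5,'s7c')
E
```

```text
time_s: 15.65
tcp_pos: [0.6095, -0.1811, 0.102]
ee_rot: [0.001, 0.999, 0.042, 0.001]
contact_force: [-4.5, 1.7, 13.6]
gripper_width: 0.0067
t 15.65 tcp mm [ 609.5 -181.1  102. ] jawyaw -85.14 xyaw 4.86 z [ 0.0018 -0.002  -1.    ] F [-4.5  1.7 13.6] w 6.7 q [ 0.22  0.86 -0.02  1.64  0.02  0.64 -1.29]
```

View pics/s7c.png

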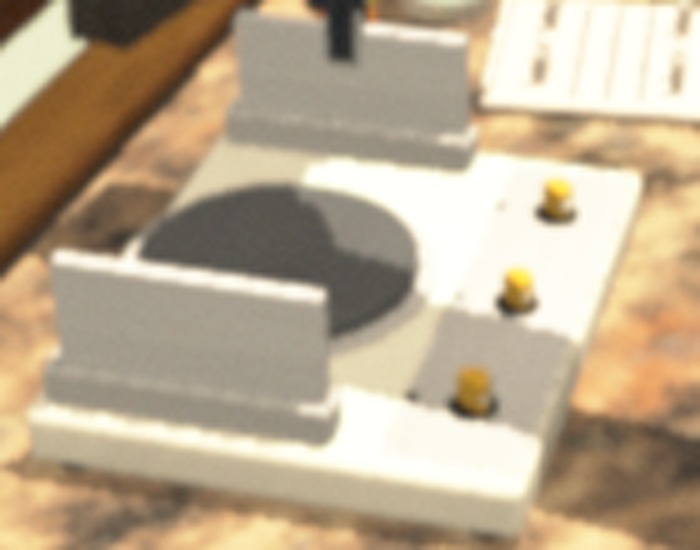

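```bash
python3 -m creep '[0,0,2,0,0,0, 0,0,2,0,0,0, 0,0,2,0,0,0, 0,0,20,0,0,0, 0,0,60,0,0,0, -20,20,100,0,0,0, -80,60,110,0,0,0, -130,100,110,0,0,0, -146,123,100,0,0,0, -146,123,100,0,0,0]' 0; python3 -m creep '[0,0,0,0,0,0,0,0,0,0,0,0,0,0,0,0,0,0]'; python3 - <<'E'
from h import *
st(); im,c=snap('wrist','w10')
E
```

```text
time_s: 16.95
tcp_pos: [0.4612, -0.0556, 0.2027]
ee_rot: [0.0, 0.999, 0.045, -0.0]
contact_force: [-0.5, -0.2, 0.5]
gripper_width: 0.0423
time_s: 17.32
tcp_pos: [0.462, -0.0564, 0.2028]
ee_rot: [0.001, 0.999, 0.044, 0.0]
contact_force: [0.7, 0.0, -0.2]
gripper_width: 0.0426
t 17.32 tcp mm [462.  -56.4 202.8] jawyaw -84.96 xyaw 5.04 z [ 7.e-04 -1.e-03 -1.e+00] F [ 0.7  0.  -0.2] w 42.6 q [ 0.02  0.53 -0.01  2.07  0.01  0.54 -1.47]
```

View pics/w10.png

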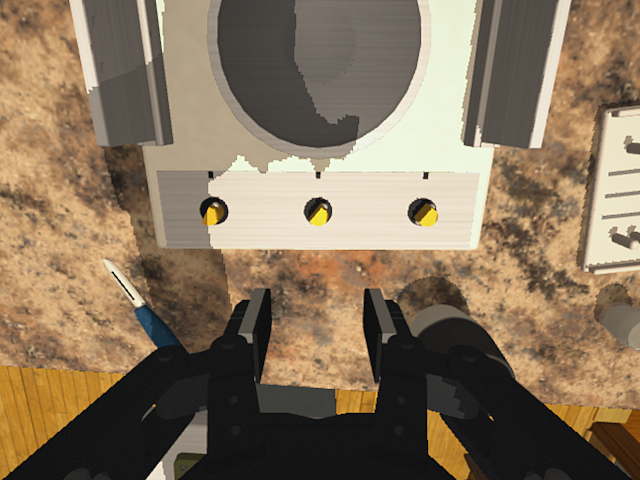

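```bash
python3 - <<'E'|tail -3
from hob import *
im,c=load('w10'); out=[]
for x in (192,297,403): out.append(cv2.resize(im[185:233,x:x+48],None,fx=5.5,fy=5.5,interpolation=cv2.INTER_CUBIC))
cv2.imwrite('pics/w10s.png',np.hstack(out))
for i,(x,y) in enumerate(zip((192,297,403),(95,0,-95))): print((w2p(c,T(-90,y,60))-[x,185])*5.5+[264*i,0],(w2p(c,T(-90,y,40))-[x,185])*5.5+[264*i,0], 9*5.5*343/282)
E
```

```text
[ 89.99782282 175.80771376] [125.83678659 142.92432172] 60.20744680851064
[382.49969884 177.94267747] [381.93725866 144.94387488] 60.20744680851064
[669.00050726 180.0758759 ] [632.09502975 146.96185842] 60.20744680851064
```

View pics/w10s.png

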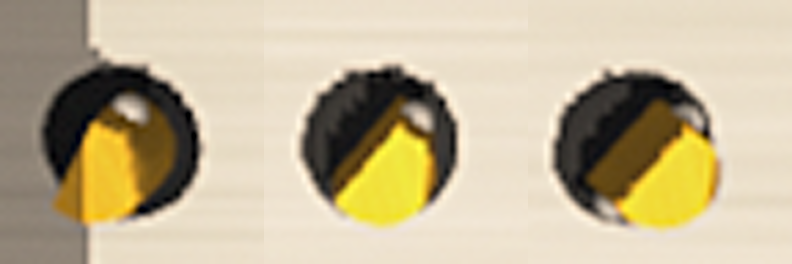

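```bash
python3 - <<'E'|tail -6
from hob import *
im,c=load('w10')
for i,(x,y,a,b) in enumerate([(192,95,(55,210),(100,118)),(297,0,(338,190),(403,122)),(403,-95,(617,205),(690,130))]):
    A,B=[p2w(c,((u-264*i)/5.5+x,v/5.5+185),.06)[:2]*1e3 for u,v in (a,b)]
    d=B-A; n=np.array([-d[1],d[0]])/np.hypot(*d); C=T(-90,y,60)[:2]*1e3
    ang=np.degrees(np.arctan2(n[1],n[0])); print(y,'normal world',ang,'rel hob',ang-4.77,'chord',np.hypot(*d),'dist',n@((A+B)/2-C), 'along',d@((A+B)/2-C)/np.hypot(*d))
E
```

```text
br [ 693.5 -192.3]
fr [ 437.7 -214.2]
[552.81579006 -50.51543249] 4.773576258789098 res [ 1.4  2.2 -1.6  1.2  1.7 -1.9 -1.5 -1.6]
95 normal world 65.0641090666275 rel hob 60.2941090666275 chord 17.209402031756163 dist 2.482728838141069 along 0.7147718972105982
0 normal world 52.241202113961705 rel hob 47.47120211396171 chord 14.969558311946411 dist 3.797879494374493 along 1.2945222715698053
-95 normal world 55.059314454954176 rel hob 50.28931445495418 chord 15.876103510993827 dist 3.337937970923456 along -0.17788091979225362
```

```bash
python3 -m creep '[0,-1,-40,0,0,0, 0,-1,-80,0,0,0, 0,-1,-95,0,0,0, 0,-1,-95,0,0,0, 0,-1,-95,0,0,0]'; python3 - <<'E'
from h import *
st(); im,c=snap('wrist','w11')
E
```

```text
time_s: 18.0
tcp_pos: [0.4623, -0.0575, 0.1082]
ee_rot: [0.001, 0.999, 0.044, 0.001]
contact_force: [1.0, -1.4, 0.2]
gripper_width: 0.0428
t 18.0 tcp mm [462.3 -57.5 108.2] jawyaw -84.98 xyaw 5.02 z [ 0.0014 -0.0012 -1.    ] F [ 1.  -1.4  0.2] w 42.8 q [ 0.03  0.71 -0.    2.15  0.02  0.28 -1.47]
```

View pics/w11.png

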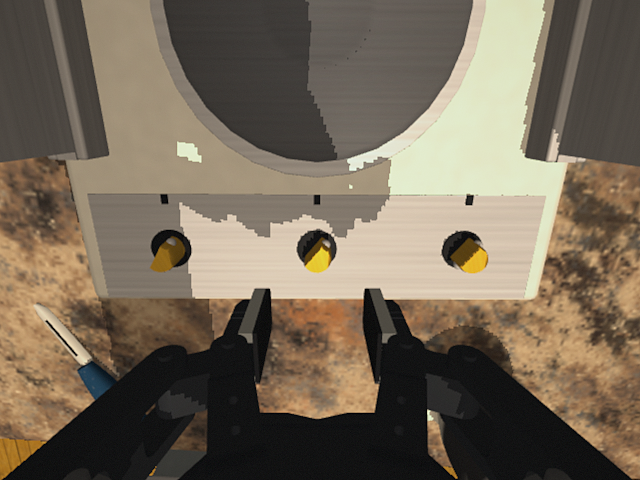

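```bash
python3 - <<'E'
from h import *
im,c=load('w11'); out=[]
for x in (144,292,438): out.append(cv2.resize(im[222:282,x:x+60],None,fx=4.4,fy=4.4,interpolation=cv2.INTER_CUBIC))
cv2.imwrite('pics/w11s.png',np.hstack(out))
E
```

```text
(no output)
```

View pics/w11s.png

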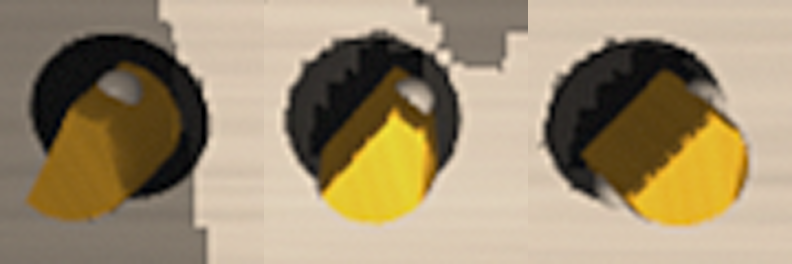

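```bash
cat > ov.py <<'E'
from hob import *
import sys
def D(R,f,n=60):
    a0=np.arccos(f/R); t=np.linspace(a0,2*np.pi-a0,n); P=np.c_[R*np.cos(t),R*np.sin(t)]; return np.vstack([P,P[:1]])
im,c=load('w11'); k=6
rows=[]
for angs in [(56,42,45),(60,47,50),(64,52,55)]:
    out=[]
    for x,y,a in zip((144,292,438),(95,0,-95),angs):
        b=cv2.resize(im[222:282,x:x+60],None,fx=k*.72,fy=k*.55*1.0 if 0 else k*.72,interpolation=cv2.INTER_CUBIC)
        for R,f,z,col in [(8.2,2.2,60,(0,0,255)),(9,3,40,(255,0,0))]:
            P=D(R,f); s=np.radians(a); r2=np.array([[np.cos(s),-np.sin(s)],[np.sin(s),np.cos(s)]])
            Q=[(w2p(c,T(*(r2@q+[-90,y]),z))-[x,222]+.5)*k*.72 for q in P]
            cv2.polylines(b,[np.int32(np.round(Q))],False,col,1)
        out.append(b)
    rows.append(np.hstack(out))
cv2.imwrite('pics/ov.png',cv2.resize(np.vstack(rows),None,fx=.76,fy=.76) if 0 else np.vstack(rows)[:, :])
print(np.vstack(rows).shape)
E
python3 ov.py | tail -1; python3 -c "
import cv2;a=cv2.imread('pics/ov.png');cv2.imwrite('pics/ov.png',cv2.resize(a,(600,600)))"
```

```text
(777, 777, 3)
```

View pics/ov.png

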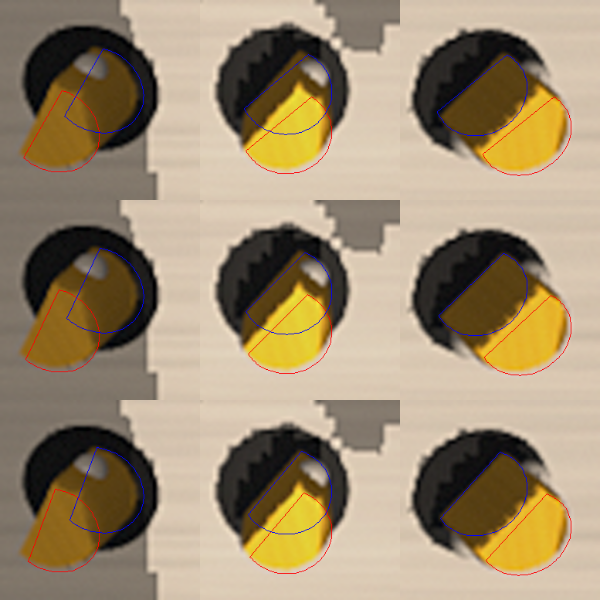

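```bash
python3 -m creep '[0,0,50,0,0,0, 0,0,100,0,0,0.5, 0,50,150,0,0,1.5, 0,100,172,0,0,2.5, 0,150,172,0,0,3.5, -5,200,172,0,0,4.5, -10,250,172,0,0,5.5, -15,300,172,0,0,6.5, -22,350,172,0,0,7.5, -22,367,172,0,0,8.5]' 0; python3 -m creep '[0,0,0,0,0,1.6,0,0,0,0,0,1.6,0,0,0,0,0,1.6]'; python3 - <<'E'
from h import *
st(); im,c=snap('wrist','w12')
E
```

```text
time_s: 19.3
tcp_pos: [0.439, 0.3137, 0.2817]
ee_rot: [-0.001, 0.881, 0.474, 0.002]
contact_force: [-0.7, -1.2, -0.4]
gripper_width: 0.0425
time_s: 19.68
tcp_pos: [0.4393, 0.3129, 0.2821]
ee_rot: [-0.001, 0.839, 0.544, 0.003]
contact_force: [-0.5, 0.2, -0.1]
gripper_width: 0.0425
t 19.68 tcp mm [439.3 312.9 282.1] jawyaw -24.1 xyaw 65.9 z [ 0.0033  0.0044 -1.    ] F [-0.5  0.2 -0.1] w 42.5 q [-0.51  0.52 -0.31  1.76  0.2   0.89 -1.32]
```

View pics/w12.png

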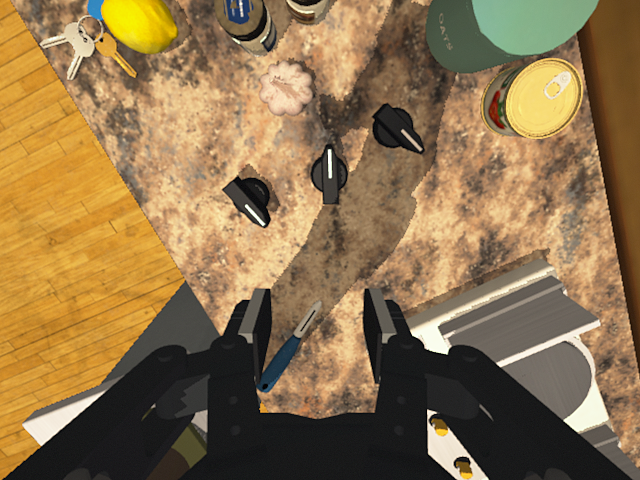

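```bash
python3 - <<'E'
from h import *
im,c=load('w12'); crop(im,215,85,435,240,3.6,'w12c')
E
```

```text
(no output)
```

View pics/w12c.png

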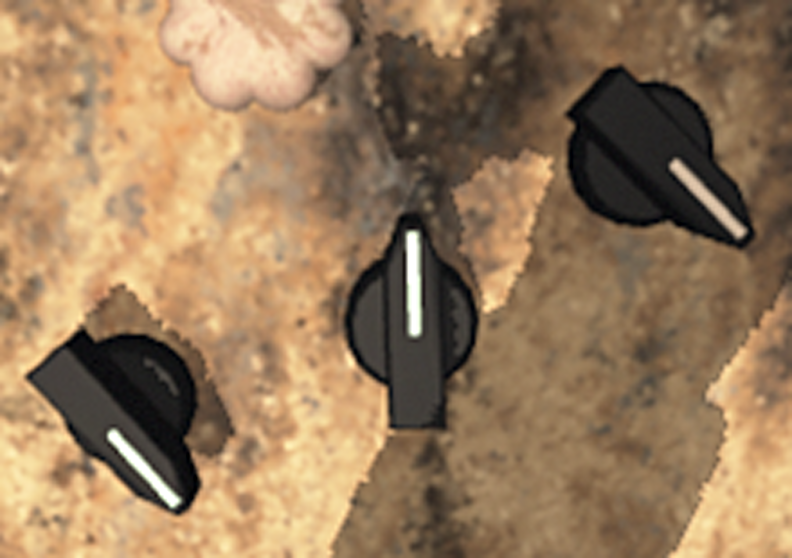

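```bash
cat > kn.py <<'E'
from h import *
def knob(c,x0,y0,k,nose,tailA,tailB):
    P=lambda u:p2w(c,(x0+(u[0])/k,y0+(u[1])/k),.05)[:2]*1e3
    N=P(nose);A=P(tailA);B=P(tailB);M=(A+B)/2;d=N-M;L=np.hypot(*d);d/=L
    print('axis',np.round(M+d*28*L/64,1),'len',round(L,1),'w',round(np.hypot(*(A-B)),1),'yaw',round(np.degrees(np.arctan2(d[1],d[0])),1))
E
python3 - <<'E'
from kn import *
_,c=load('w12')
knob(c,215,85,3.6,(411,213),(389,428),(446,428))
knob(c,215,85,3.6,(748,240),(570,115),(618,68))
knob(c,215,85,3.6,(182,512),(28,376),(80,332))
E
```

```text
axis [461.1 325.7] len 64.8 w 17.7 yaw 68.3
axis [547.3 343.9] len 63.3 w 18.1 yaw -64.9
axis [364.3 339.2] len 62.3 w 21.6 yaw -78.1
```

```bash
python3 -m creep '[8,5,-50,0,0,0.2, 16,10,-100,-0.04,0.03,0.4, 22,13,-150,-0.04,0.03,0.4, 22,13,-190,-0.04,0.03,0.4, 22,13,-190,-0.04,0.03,0.4, 22,13,-190,-0.04,0.03,0.4]' 0; python3 - <<'E'
from h import *
st(); im,c=snap('wrist','w13')
E
```

```text
time_s: 20.48
tcp_pos: [0.4621, 0.3264, 0.0934]
ee_rot: [-0.0, 0.828, 0.561, 0.001]
contact_force: [0.3, -0.5, 1.6]
gripper_width: 0.0428
t 20.48 tcp mm [462.1 326.4  93.4] jawyaw -21.72 xyaw 68.28 z [ 0.0017  0.0013 -1.    ] F [ 0.3 -0.5  1.6] w 42.8 q [-0.57  0.82 -0.22  1.86  0.33  0.5  -1.39]
```

View pics/w13.png

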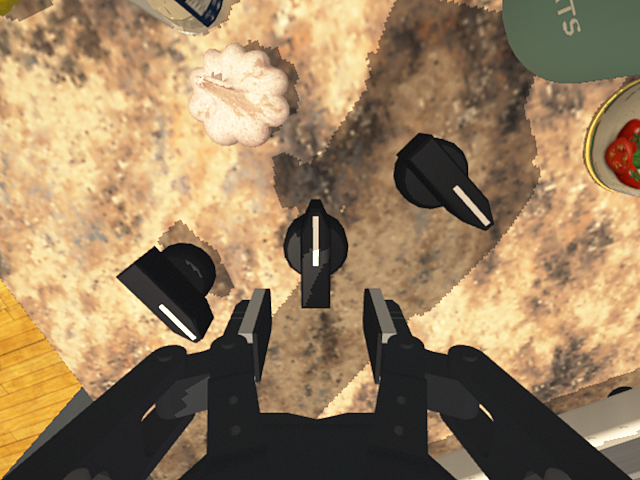

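```bash
python3 - <<'E'
from kn import *
_,c=load('w13'); knob(c,0,0,1,(316,201),(302,307),(330,307))
E
python3 -m creep '[-1,-1,-30,0,0,0, -1,-1,-50,0,0,0, -1,-1,-62,0,0,0, -1,-1,-66,0,0,0, -1,-1,-66,0,0,0]' 0;  python3 -c "
from h import *
st()"
```

```text
axis [462.1 327.7] len 66.7 w 17.2 yaw 68.2
time_s: 21.15
tcp_pos: [0.4618, 0.326, 0.0286]
ee_rot: [-0.0, 0.828, 0.561, 0.002]
contact_force: [0.1, 0.9, 0.4]
gripper_width: 0.043
t 21.15 tcp mm [461.8 326.   28.6] jawyaw -21.72 xyaw 68.28 z [ 0.0035  0.0029 -1.    ] F [0.1 0.9 0.4] w 43.0 q [-0.6   0.92 -0.16  1.88  0.37  0.36 -1.43]
```

```bash
python3 -m creep '[0,0.5,-3,0,0,0,0,0.5,-3,0,0,0]' 0; python3 -m creep '[0,0,0,0,0,0,0,0,0,0,0,0,0,0,0,0,0,0,0,0,0,0,0,0]' 1 70;  python3 -m creep '[0,0,30,0,0,0,0,0,80,0,0,0,0,0,125,0,0,0,0,0,125,0,0,0]';python3 - <<'E'
from h import *
st(); im,c=snap('wrist','w14')
E
```

```text
time_s: 21.4
tcp_pos: [0.462, 0.3268, 0.0259]
ee_rot: [-0.0, 0.828, 0.561, 0.003]
contact_force: [-0.2, -0.3, -0.2]
gripper_width: 0.0425
time_s: 21.9
tcp_pos: [0.4623, 0.3269, 0.0262]
ee_rot: [-0.0, 0.828, 0.561, 0.003]
contact_force: [-0.6, -0.1, 5.3]
gripper_width: 0.0166
time_s: 22.4
tcp_pos: [0.464, 0.3284, 0.1542]
ee_rot: [-0.001, 0.828, 0.561, 0.006]
contact_force: [0.3, -0.2, -1.3]
gripper_width: 0.0167
t 22.4 tcp mm [464.  328.4 154.2] jawyaw -21.75 xyaw 68.25 z [ 0.0095  0.0082 -0.9999] F [ 0.3 -0.2 -1.3] w 16.7 q [-0.54  0.72 -0.26  1.82  0.3   0.62 -1.36]
```

View pics/w14.png

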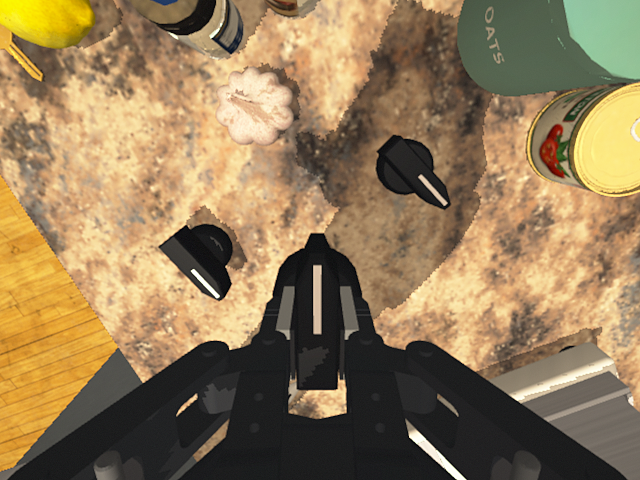

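```bash
python3 - <<'E'
from h import *
_,c=load('w14'); P=lambda u:p2w(c,u,.178)[:2]*1e3
N=P((317,235));A=P((296,389));B=P((338,389));M=(A+B)/2;d=N-M;L=np.hypot(*d);print(L,np.hypot(*(A-B)),M+d*28/64,np.degrees(np.arctan2(d[1],d[0])))
E
python3 -m creep '[0,-40,20,-0.08,0.09,-0.1, -2,-90,40,-0.08,0.09,-0.3, -4,-140,40,-0.08,0.09,-0.5, -6,-190,40,-0.08,0.09,-0.7, -9,-240,30,-0.08,0.09,-1, -9,-292,10,-0.08,0.09,-1, -9,-292,-10,-0.08,0.09,-1, -9,-292,-30,-0.08,0.09,-1, -9,-292,-30,-0.08,0.09,-1,-9,-292,-30,-0.08,0.09,-1]'; python3 - <<'E'
from h import *
st(); im,c=snap('wrist','w15')
im,c=snap('side','s15');crop(im,250,190,380,300,5.5,'s15c')
E
```

```text
69.64146945393439 18.040126849885148 [464.71494021 330.3728118 ] 68.20347109365133
time_s: 23.7
tcp_pos: [0.4534, 0.0354, 0.122]
ee_rot: [0.0, 0.856, 0.517, -0.003]
contact_force: [0.8, 0.0, -0.8]
gripper_width: 0.0164
t 23.7 tcp mm [453.4  35.4 122. ] jawyaw -27.72 xyaw 62.28 z [-0.0041 -0.0034 -1.    ] F [ 0.8  0.  -0.8] w 16.4 q [-0.05  0.68 -0.2   2.16  0.4   0.34 -1.08]
```

View pics/w15.png

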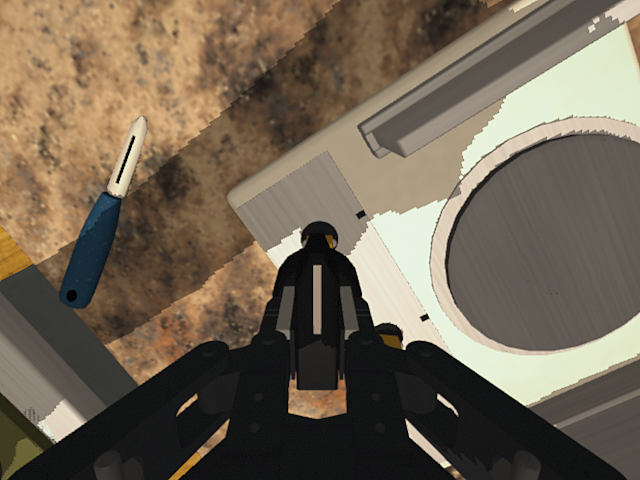

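View pics/s15c.png

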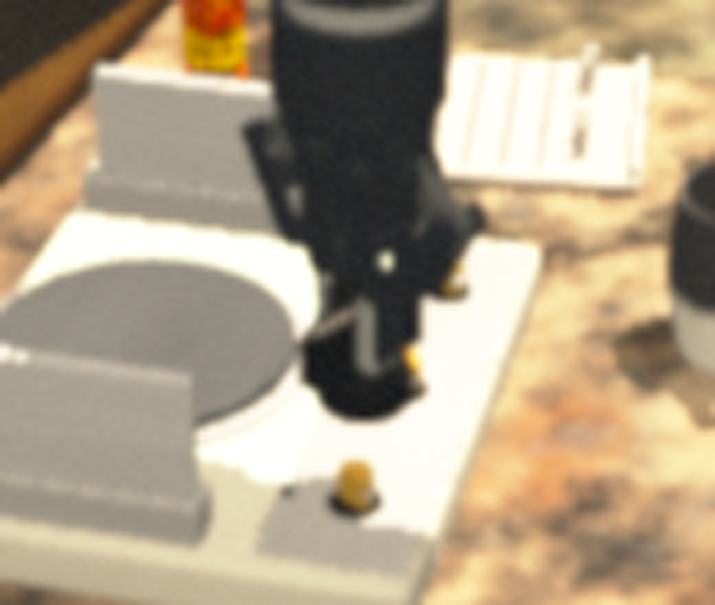

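```bash
python3 - <<'E'|tail -9
from hob import *
_,c=load('w11')
for u,y in [((171,248.2),95),((316.5,249.5),0),((462.3,249.5),-95)]: print(p2w(c,u,.04)*1e3,T(-90,y,0)*1e3)
for u in ((164.5,199.5),(317.5,199.5),(469.5,199.5)):
    X=p2w(c,u,.04)[:2]*1e3; print('mark',r.T@(X-p[:2]))
_,c=load('w15')
for u in ((361,214),(425,318)):
    X=p2w(c,u,.04)[:2]*1e3; print('mark15',r.T@(X-p[:2]))
print(w2p(c,T(-90,95,40)))
E
python3 -c "
from h import *
im,c=load('w15');crop(im,285,205,355,265,10,'w15c')"
```

```text
[455.41075624  37.73496826  40.        ] [455.2222334   36.66540083   0.        ]
[462.76791038 -57.53369129  40.        ] [463.12796911 -58.00507684   0.        ]
[ 471.0667998  -153.06810015   40.        ] [ 471.03370481 -152.67555451    0.        ]
mark [-57.06945608  95.79078003]
mark [-5.67455214e+01 -2.28926996e-02]
mark [-56.4236216  -95.23467827]
mark15 [-56.05860701  94.97178265]
mark15 [-56.24761506  -1.06497212]
[318.59580774 239.33552512]
```

View pics/w15c.png

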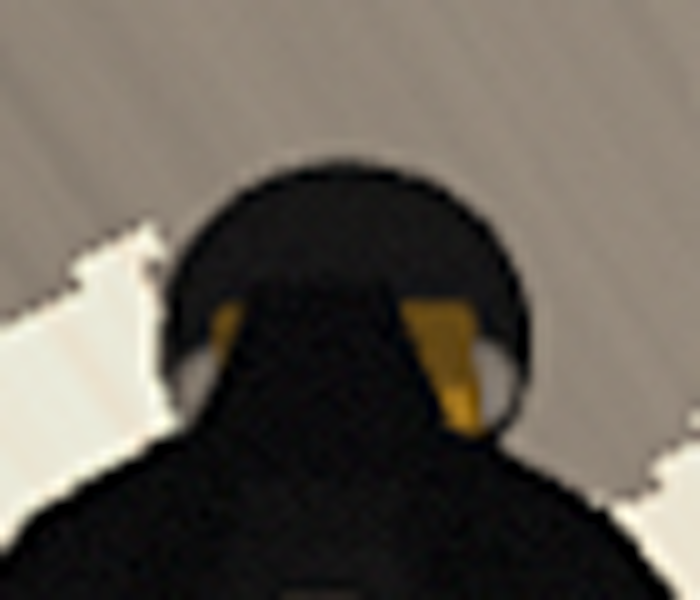

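```bash
python3 -m creep '[2,0.3,-15,0.03,-0.04,0, 2,0.3,-30,0.03,-0.04,0, 2,0.3,-34,0.03,-0.04,0, 2,0.3,-34,0.03,-0.04,0]'; python3 - <<'E'
from h import *
st(); im,c=snap('wrist','w16');crop(im,285,205,355,275,8,'w16c')
E
```

```text
time_s: 24.3
tcp_pos: [0.4561, 0.0359, 0.0889]
ee_rot: [0.001, 0.856, 0.517, 0.001]
contact_force: [-0.2, -0.5, 0.1]
gripper_width: 0.0165
t 24.3 tcp mm [456.1  35.9  88.9] jawyaw -27.71 xyaw 62.29 z [ 0.002 -0.    -1.   ] F [-0.2 -0.5  0.1] w 16.5 q [-0.09  0.75 -0.15  2.18  0.43  0.24 -1.1 ]
```

View pics/w16c.png

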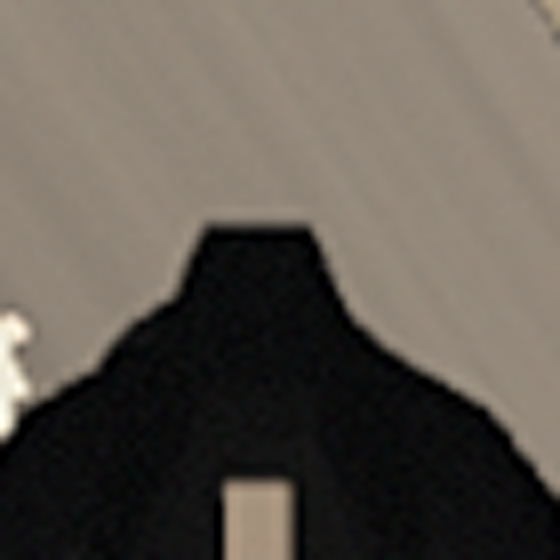

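```bash
python3 -m creep '[-0.6,0.3,-3,0,0,0, -0.6,0.3,-6,0,0,0, -0.6,0.3,-9,0,0,0, -0.6,0.3,-12,0,0,0, -0.6,0.3,-12,0,0,0]'; python3 -c "
from h import *
st()"
```

```text
time_s: 24.98
tcp_pos: [0.4565, 0.0362, 0.0836]
ee_rot: [0.003, 0.856, 0.517, 0.004]
contact_force: [-11.7, 0.3, 83.2]
gripper_width: 0.0165
t 24.98 tcp mm [456.5  36.2  83.6] jawyaw -27.68 xyaw 62.33 z [ 1.020e-02 -8.000e-04 -9.999e-01] F [-11.7   0.3  83.2] w 16.5 q [-0.1   0.76 -0.12  2.19  0.44  0.21 -1.11]
```

```bash
python3 -m creep '[0,0,6,0,0,0, -1.5,0,6,0,-0.06,0, -1.5,0,6,0,-0.06,0]';python3 -c "
from h import *
st()"; python3 -m creep '[0,0,-2,0,0,0, 0,0,-4,0,0,0,0,0,-5,0,0,0]'; python3 -c "
from h import *
st()"
```

```text
time_s: 25.35
tcp_pos: [0.4544, 0.0361, 0.089]
ee_rot: [0.004, 0.856, 0.517, 0.006]
contact_force: [0.5, 0.1, -0.1]
gripper_width: 0.0165
t 25.35 tcp mm [454.4  36.1  89. ] jawyaw -27.67 xyaw 62.33 z [ 0.0152 -0.0011 -0.9999] F [ 0.5  0.1 -0.1] w 16.5 q [-0.11  0.74 -0.12  2.2   0.44  0.21 -1.11]
time_s: 25.72
tcp_pos: [0.4543, 0.036, 0.0854]
ee_rot: [0.005, 0.856, 0.518, 0.006]
contact_force: [-5.3, 0.1, 37.9]
gripper_width: 0.0165
t 25.73 tcp mm [454.3  36.   85.4] jawyaw -27.66 xyaw 62.35 z [ 0.0161 -0.0018 -0.9999] F [-5.3  0.1 37.9] w 16.5 q [-0.11  0.75 -0.11  2.2   0.44  0.19 -1.12]
```

```bash
python3 -m creep '[0,0,6,0,0,0, 0,0,20,0.02,0.15,0, 0,0,40,0.02,0.15,0, 0,0,40,0.02,0.15,0, 0,0,40,0.02,0.15,0]'; python3 - <<'E'
from h import *
st(); im,c=snap('wrist','w17');crop(im,270,205,370,400,4,'w17c');
E
```

```text
time_s: 26.35
tcp_pos: [0.4539, 0.0359, 0.1246]
ee_rot: [-0.0, 0.856, 0.518, -0.0]
contact_force: [0.2, 0.2, -1.5]
gripper_width: 0.0168
t 26.35 tcp mm [453.9  35.9 124.6] jawyaw -27.67 xyaw 62.33 z [-8.e-04  1.e-04 -1.e+00] F [ 0.2  0.2 -1.5] w 16.8 q [-0.05  0.68 -0.21  2.16  0.4   0.34 -1.08]
```

View pics/w17c.png

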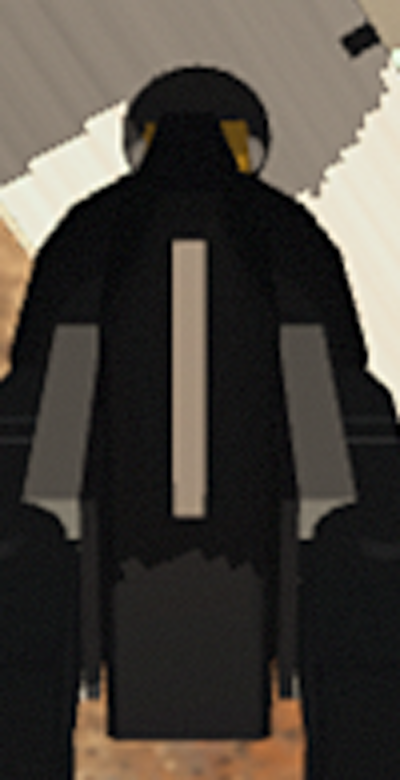

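```bash
python3 - <<'E'
from h import *
_,c=load('w17'); t=np.array([453.9,35.9]); y=np.array([np.cos(np.radians(-27.67)),np.sin(np.radians(-27.67))]); x=np.array([-y[1],y[0]])
for n,u,z in [('ringtop',(319.1,205+66/4),40),('ringmid?',(319.1,239),40),('lineA',(270+189/4,205+240/4),148.4),('lineB',(270+189/4,205+517/4),148.4),('tail',(270+190/4,205+738/4),148.4),('nose',(317.3,205+110/4),148.4),('flatbase',(319,205+122/4),40)]:
    X=p2w(c,u,z/1e3)[:2]*1e3-t; print(n,'along',x@X,'lat',y@X)
E
```

```text
ringtop along 14.454531297928447 lat 1.422226552821996
ringmid? along 1.6585501156641147 lat 1.4381414741665781
lineA along 29.787131282199937 lat 0.22661837558678175
lineB along -0.7313060059122722 lat 0.21184237343497286
tail along -28.61094411593277 lat 0.30600884045045834
nose along 42.6747568225151 lat 0.2510620303553808
flatbase along 4.253150205651522 lat 1.3650529903035373
```

```bash
python3 -m creep '[2,1.6,-15,0,0,0, 2,1.6,-30,0,0,0, 2,1.6,-33,0,0.05,0, 2,1.6,-33,0,0.05,0]';python3 -c "
from h import *
st()"
```

```text
time_s: 26.9
tcp_pos: [0.4555, 0.0375, 0.0911]
ee_rot: [-0.002, 0.856, 0.518, -0.003]
contact_force: [-0.4, 0.2, -0.9]
gripper_width: 0.0165
t 26.9 tcp mm [455.5  37.5  91.1] jawyaw -27.65 xyaw 62.35 z [-7.5e-03 -2.0e-04 -1.0e+00] F [-0.4  0.2 -0.9] w 16.5 q [-0.08  0.74 -0.16  2.17  0.43  0.26 -1.1 ]
```

```bash
python3 -m creep '[0.2,0,-3,0,-0.07,0, 0.2,0,-6,0,-0.07,0, 0.2,0,-7,0,-0.07,0]';python3 -c "
from h import *
st()"
```

```text
time_s: 27.28
tcp_pos: [0.4559, 0.0375, 0.0852]
ee_rot: [0.001, 0.856, 0.518, 0.0]
contact_force: [-3.5, 0.5, 21.1]
gripper_width: 0.0167
t 27.27 tcp mm [455.9  37.5  85.2] jawyaw -27.64 xyaw 62.36 z [ 1.4e-03 -5.0e-04 -1.0e+00] F [-3.5  0.5 21.1] w 16.7 q [-0.1   0.76 -0.14  2.18  0.44  0.23 -1.11]
```

```bash
python3 -m creep '[0.5,0.9,-0.3,0,0,0,0.5,0.9,-0.3,0,0,0]';python3 -c "
from h import *
st()"; python3 -m creep '[0.5,0.9,0,0,0,0,0.5,0.9,0,0,0,0]';python3 -c "
from h import *
st()"
```

```text
time_s: 27.52
tcp_pos: [0.4559, 0.0377, 0.0857]
ee_rot: [0.001, 0.856, 0.518, 0.0]
contact_force: [-0.2, -2.1, 7.7]
gripper_width: 0.0165
t 27.52 tcp mm [455.9  37.7  85.7] jawyaw -27.67 xyaw 62.33 z [ 0.0011 -0.0019 -1.    ] F [-0.2 -2.1  7.7] w 16.5 q [-0.1   0.75 -0.14  2.18  0.44  0.23 -1.11]
time_s: 27.78
tcp_pos: [0.4563, 0.0384, 0.0859]
ee_rot: [0.001, 0.856, 0.517, 0.0]
contact_force: [-0.1, -0.3, -0.9]
gripper_width: 0.0166
t 27.77 tcp mm [456.3  38.4  85.9] jawyaw -27.68 xyaw 62.32 z [ 0.0013 -0.0021 -1.    ] F [-0.1 -0.3 -0.9] w 16.6 q [-0.1   0.75 -0.14  2.18  0.44  0.23 -1.11]
```

```bash
python3 -m creep '[0,0,-2,0,0,0,0,0,-2,0,0,0]';python3 -c "
from h import *
st()"; 
```

```text
time_s: 28.02
tcp_pos: [0.4565, 0.0387, 0.0836]
ee_rot: [0.001, 0.856, 0.518, 0.0]
contact_force: [-0.1, 0.7, -0.8]
gripper_width: 0.0161
t 28.02 tcp mm [456.5  38.7  83.6] jawyaw -27.66 xyaw 62.34 z [ 0.0013 -0.0017 -1.    ] F [-0.1  0.7 -0.8] w 16.1 q [-0.1   0.76 -0.14  2.18  0.44  0.23 -1.12]
```

No force at 83.6: it is in the bore. Continue down to the detent.

```bash
python3 -m creep '[0,0,-2,0,0,0,0,0,-4,0,0,0,0,0,-5,0,0,0]';python3 -c "
from h import *
st()";  python3 -m creep '[0,0,-2,0,0,0,0,0,-3,0,0,0]';python3 -c "
from h import *
st()"
```

```text
time_s: 28.4
tcp_pos: [0.4565, 0.0387, 0.0784]
ee_rot: [0.001, 0.856, 0.518, 0.0]
contact_force: [0.4, 1.0, 1.0]
gripper_width: 0.0168
t 28.4 tcp mm [456.5  38.7  78.4] jawyaw -27.66 xyaw 62.34 z [ 0.0012 -0.0017 -1.    ] F [0.4 1.  1. ] w 16.8 q [-0.11  0.77 -0.13  2.18  0.45  0.21 -1.12]
time_s: 28.65
tcp_pos: [0.4567, 0.0388, 0.0754]
ee_rot: [0.001, 0.856, 0.518, 0.0]
contact_force: [1.0, -0.7, 2.2]
gripper_width: 0.017
t 28.65 tcp mm [456.7  38.8  75.4] jawyaw -27.65 xyaw 62.35 z [ 0.0017 -0.0015 -1.    ] F [ 1.  -0.7  2.2] w 17.0 q [-0.11  0.78 -0.12  2.18  0.45  0.2  -1.12]
```

```bash
python3 -m creep '[0,0,-2,0,0,0,0,0,-4,0,0,0,0,0,-5,0,0,0]';python3 -c "
from h import *
st()";  python3 -m creep '[0,0,-2,0,0,0,0,0,-4,0,0,0,0,0,-5,0,0,0]';python3 -c "
from h import *
st()"
```

```text
time_s: 29.02
tcp_pos: [0.4567, 0.0388, 0.0701]
ee_rot: [0.001, 0.856, 0.518, 0.0]
contact_force: [1.0, 0.7, -0.6]
gripper_width: 0.0167
t 29.02 tcp mm [456.7  38.8  70.1] jawyaw -27.65 xyaw 62.35 z [ 0.0014 -0.0016 -1.    ] F [ 1.   0.7 -0.6] w 16.7 q [-0.12  0.79 -0.11  2.19  0.45  0.19 -1.12]
time_s: 29.4
tcp_pos: [0.4564, 0.0387, 0.0662]
ee_rot: [0.001, 0.856, 0.518, 0.0]
contact_force: [-3.3, -0.0, 25.9]
gripper_width: 0.0169
t 29.4 tcp mm [456.4  38.7  66.2] jawyaw -27.65 xyaw 62.35 z [ 0.0021 -0.002  -1.    ] F [-3.3 -0.  25.9] w 16.9 q [-0.12  0.8  -0.1   2.19  0.45  0.17 -1.13]
```

```bash
python3 -m creep '[0,0,0.5,0,0,-1, 0,0,0.5,0,0,-2, 0,0,0.5,0,0,-3, 0,0,0.5,0,0,-4, 0,0,0.5,0,0,-5, 0,0,0.5,0,0,-6, 0,0,0.5,0,0,-7, 0,0,0.5,0,0,-8, 0,0,0.5,0,0,-8]';python3 -c "
from h import *
s,_=st(); print(s['torque'])"
```

```text
time_s: 30.52
tcp_pos: [0.4586, 0.0387, 0.0668]
ee_rot: [0.002, 0.992, 0.125, 0.002]
contact_force: [3.6, -0.2, -0.4]
gripper_width: 0.0166
t 30.52 tcp mm [458.6  38.7  66.8] jawyaw -75.6 xyaw 14.4 z [ 0.004  -0.0026 -1.    ] F [ 3.6 -0.2 -0.4] w 16.6 q [-0.18  0.8  -0.01  2.19  0.05  0.15 -1.56]
[-0.19216275 -0.9332212   0.07337561]
```

```bash
python3 -m creep '[-1,0,0,0,0,-0.5, -1,0,0,0,0,-1, -1,0,0,0,0,-1.6, -1,0,0,0,0,-1.6]';python3 -c "
from h import *
s,_=st(); print(s['torque'])";python3 -m creep '[0,0,0,0,0,-0.3, 0,0,0,0,0,-0.5, 0,0,0,0,0,-0.5]';python3 -c "
from h import *
s,_=st(); print(s['torque'])"
```

```text
time_s: 31.02
tcp_pos: [0.4587, 0.0383, 0.0669]
ee_rot: [0.002, 0.999, 0.041, 0.003]
contact_force: [4.8, -1.6, -1.9]
gripper_width: 0.0164
t 31.02 tcp mm [458.7  38.3  66.9] jawyaw -85.35 xyaw 4.65 z [ 0.0058 -0.0036 -1.    ] F [ 4.8 -1.6 -1.9] w 16.4 q [-0.19  0.8   0.01  2.19 -0.03  0.15 -1.65]
[-0.58129671 -1.15123164  0.11187823]
time_s: 31.4
tcp_pos: [0.4588, 0.0382, 0.0669]
ee_rot: [0.002, 1.0, 0.014, 0.003]
contact_force: [3.7, -2.7, -1.9]
gripper_width: 0.0165
t 31.4 tcp mm [458.8  38.2  66.9] jawyaw -88.39 xyaw 1.61 z [ 0.0057 -0.0041 -1.    ] F [ 3.7 -2.7 -1.9] w 16.5 q [-0.2   0.8   0.02  2.19 -0.05  0.15 -1.67]
[-0.5251661  -0.89869868  0.12582503]
```

```bash
python3 -m creep '[0,0,0,0,0,-0.3, 0,0,0,0,0,-0.5, 0,0,0,0,0,-0.5]';python3 -c "
from h import *
s,_=st(); print(s['torque'])"; python3 -m creep '[0,0,0,0,0,-0.3, 0,0,0,0,0,-0.5, 0,0,0,0,0,-0.5]';python3 - <<'E'
from h import *
s,_=st(); print(s['torque']); snap('wrist','w18'); im,c=snap('top','t18');crop(im,250,220,370,280,6,'t18c')
E
```

```text
time_s: 31.78
tcp_pos: [0.4588, 0.0381, 0.0669]
ee_rot: [0.002, 1.0, -0.012, 0.003]
contact_force: [4.1, -1.4, -1.3]
gripper_width: 0.0166
t 31.77 tcp mm [458.8  38.1  66.9] jawyaw -91.42 xyaw -1.42 z [ 0.0056 -0.0046 -1.    ] F [ 4.1 -1.4 -1.3] w 16.6 q [-0.2   0.8   0.02  2.19 -0.08  0.15 -1.7 ]
[-0.61550642 -0.91697584  0.03104911]
time_s: 32.15
tcp_pos: [0.4588, 0.0379, 0.0669]
ee_rot: [0.002, 0.999, -0.039, 0.003]
contact_force: [4.1, -2.3, -0.5]
gripper_width: 0.0166
t 32.15 tcp mm [458.8  37.9  66.9] jawyaw -94.46 xyaw -4.46 z [ 0.0053 -0.0051 -1.    ] F [ 4.1 -2.3 -0.5] w 16.6 q [-0.21  0.8   0.03  2.19 -0.11  0.15 -1.73]
[-0.69544511 -0.97933119  0.12397993]
```

View pics/w18.png

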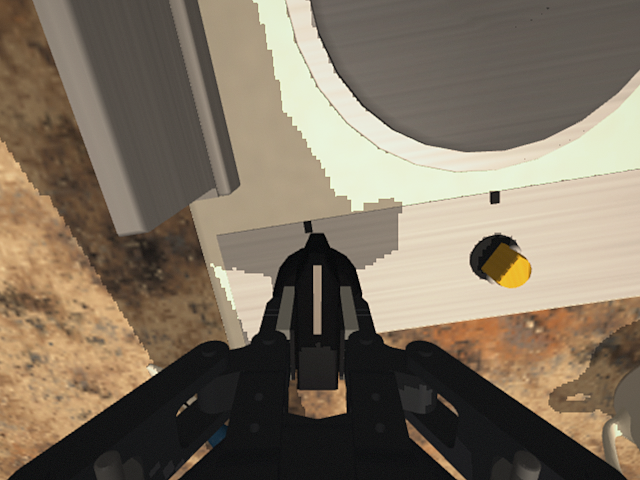

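```bash
python3 -m creep '[0,0,0,0,0,-0.2, 0,0,0,0,0,-0.4, 0,0,0,0,0,-0.4]';python3 -c "
from h import *
s,_=st(); print(s['torque'])"
```

```text
time_s: 32.62
tcp_pos: [0.4588, 0.0378, 0.0669]
ee_rot: [0.003, 0.998, -0.06, 0.003]
contact_force: [4.4, -2.3, -1.9]
gripper_width: 0.0167
t 32.62 tcp mm [458.8  37.8  66.9] jawyaw -96.9 xyaw -6.9 z [ 0.0052 -0.0054 -1.    ] F [ 4.4 -2.3 -1.9] w 16.7 q [-0.21  0.8   0.04  2.19 -0.13  0.15 -1.75]
[-0.74101696 -0.93098691  0.095899  ]
```

```bash
python3 -m creep '[0,0,0,0,0,-0.2, 0,0,0,0,0,-0.4, 0,0,0,0,0,-0.4]';python3 -c "
from h import *
s,_=st(); print(s['torque']); im,c=snap('wrist','w19');crop(im,260,200,380,400,4,'w19c')"
```

```text
time_s: 33.0
tcp_pos: [0.4588, 0.0377, 0.0669]
ee_rot: [0.003, 0.997, -0.082, 0.003]
contact_force: [3.9, -2.9, -2.1]
gripper_width: 0.0162
t 33.0 tcp mm [458.8  37.7  66.9] jawyaw -99.38 xyaw -9.38 z [ 0.0049 -0.0058 -1.    ] F [ 3.9 -2.9 -2.1] w 16.2 q [-0.21  0.8   0.04  2.19 -0.15  0.15 -1.77]
[-0.76900685 -0.92979702  0.13973763]
```

View pics/w19c.png

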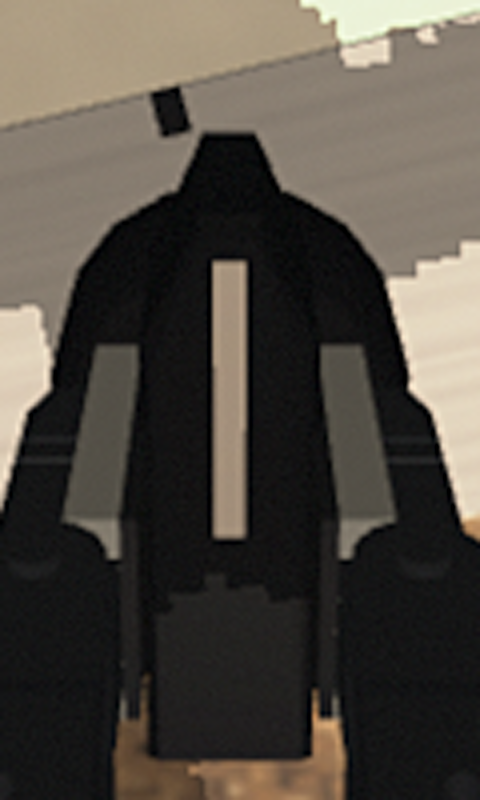

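```bash
python3 -m creep '[-0.5,0,0,0,0,0.5, -1,0,0,0,0,1, -1,0,0,0,0,1.7, -1,0,0,0,0,2.35, -1,0,0,0,0,2.35, -1,0,0,0,0,2.35]';python3 -c "
from h import *
s,_=st(); print(s['torque'])"
```

```text
time_s: 33.8
tcp_pos: [0.4572, 0.038, 0.0669]
ee_rot: [0.002, 0.999, 0.041, 0.002]
contact_force: [1.4, -0.1, -0.2]
gripper_width: 0.0168
t 33.8 tcp mm [457.2  38.   66.9] jawyaw -85.28 xyaw 4.72 z [ 0.005  -0.0041 -1.    ] F [ 1.4 -0.1 -0.2] w 16.8 q [-0.19  0.8   0.01  2.19 -0.03  0.15 -1.65]
[-0.1151563  -0.47726579  0.01227126]
```

```bash
python3 -m creep '[0,0,0,0,0,0, 0,0,0,0,0,0, 0,0,15,0,0,0, 0,0,50,0,0,0, 0,0,100,0,0,0, 0,50,150,0,0,1.5, 0,100,170,0,0,3, 0,150,170,0,0,4.5, 10,200,170,0,0,6, 20,250,170,0,0,7.5]' 0; python3 - <<'E'
from h import *
st(); im,c=snap('top','t20');crop(im,150,200,350,320,4,'t20c')
E
python3 -m creep '[10,20,0,0,0,1.6, 20,40,0,0,0,3.2, 40,45,0,0,0,4.8, 60,45,0,0,0,6.4, 64,50,0,0,0,8, 64,52,0,0,0,9.6, 64,52,0,0,0,10.9, 64,52,0,0,0,10.9, 64,52,0,0,0,10.9]'; python3 - <<'E'
from h import *
st(); im,c=snap('wrist','w20')
E
```

```text
time_s: 35.05
tcp_pos: [0.4762, 0.2891, 0.2368]
ee_rot: [0.001, 0.906, 0.423, 0.002]
contact_force: [0.6, -0.3, 0.2]
gripper_width: 0.0427
t 35.05 tcp mm [476.2 289.1 236.8] jawyaw -39.95 xyaw 50.05 z [ 5.1e-03 -6.0e-04 -1.0e+00] F [ 0.6 -0.3  0.2] w 42.7 q [-0.53  0.59 -0.16  1.77  0.13  0.79 -1.46]
time_s: 36.22
tcp_pos: [0.5403, 0.3503, 0.2367]
ee_rot: [-0.005, 0.53, 0.848, 0.003]
contact_force: [0.1, -0.8, -0.5]
gripper_width: 0.0427
t 36.23 tcp mm [540.3 350.3 236.7] jawyaw 26.02 xyaw 116.02 z [-0.0061  0.0098 -0.9999] F [ 0.1 -0.8 -0.5] w 42.7 q [-0.38  0.74 -0.49  1.49  0.38  1.01 -0.51]
```

View pics/w20.png

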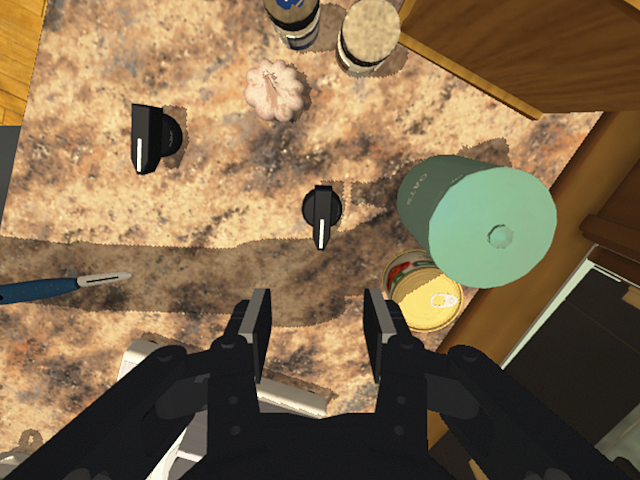

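View pics/t20c.png

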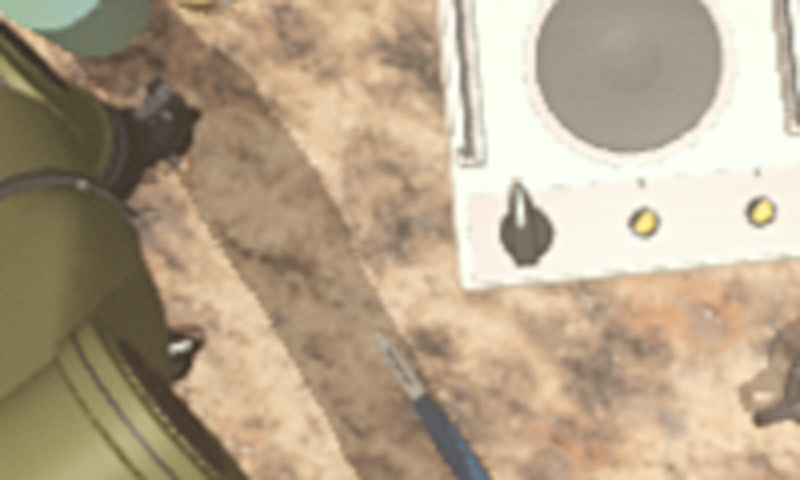

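```bash
python3 - <<'E'
from h import *
im,c=load('w20'); crop(im,290,170,360,260,7,'w20c')
E
```

```text
(no output)
```

View pics/w20c.png

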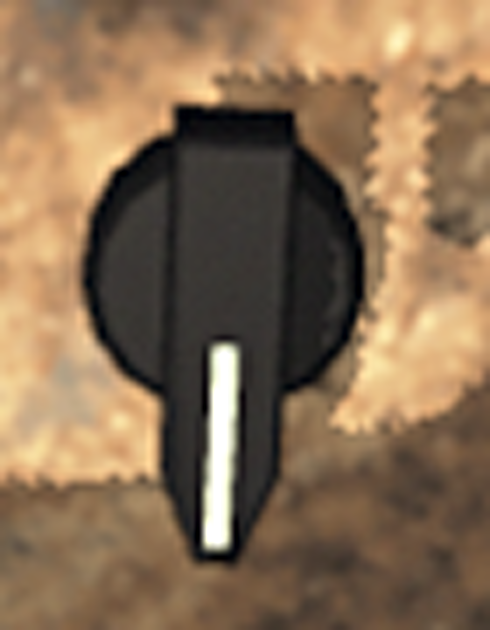

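```bash
python3 - <<'E'
from kn import *
_,c=load('w20')
knob(c,290,170,7,(216,560),(175,143),(297,145))
# oats canister base/top guess
for u,z in (((440,215),0),((498,222),.13),((498,222),.16)): print(p2w(c,u,z)*1e3)
E
```

```text
axis [548.9 344. ] len 61.6 w 16.9 yaw -66.4
[675.02318523 393.49336969   0.        ]
[659.20017795 418.06893488 130.        ]
[640.69695866 418.63387675 160.        ]
```

```bash
python3 -m creep '[4,-3,-40,-0.05,-0.03,-0.2, 8,-6,-80,-0.09,-0.06,-0.3, 8,-6,-120,-0.09,-0.06,-0.3, 8,-6,-145,-0.09,-0.06,-0.3, 8,-6,-145,-0.09,-0.06,-0.3, 8,-6,-145,-0.09,-0.06,-0.3]' 0; python3 - <<'E'
from h import *
st(); im,c=snap('wrist','w21')
E
```

```text
time_s: 37.02
tcp_pos: [0.549, 0.3452, 0.093]
ee_rot: [0.0, 0.543, 0.84, 0.001]
contact_force: [-0.5, 0.7, -0.4]
gripper_width: 0.0429
t 37.02 tcp mm [549.  345.2  93. ] jawyaw 24.22 xyaw 114.22 z [ 0.0022  0.0018 -1.    ] F [-0.5  0.7 -0.4] w 42.9 q [-0.42  0.91 -0.4   1.59  0.48  0.73 -0.62]
```

View pics/w21.png

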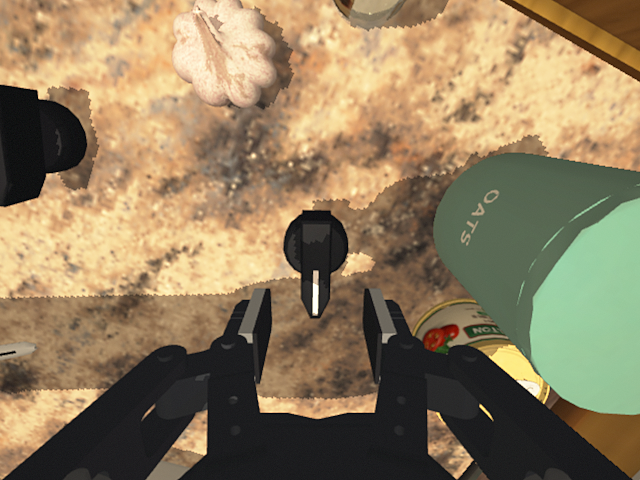

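```bash
python3 - <<'E'
from kn import *
im,c=load('w21'); knob(c,0,0,1,(315.5,317.5),(302,222),(331,222)); 
E
python3 -m creep '[0,0,-30,0,0,0, 0,-0.5,-50,0,0,0, 0,-0.5,-60,0,0,0, 0,-0.5,-68,0,0,0, 0,-0.5,-68,0,0,0]' 0;  python3 -c "
from h import *
st()"
```

```text
axis [548.5 344.6] len 61.9 w 16.3 yaw -66.4
time_s: 37.7
tcp_pos: [0.5491, 0.3447, 0.0252]
ee_rot: [0.001, 0.543, 0.84, 0.002]
contact_force: [-0.0, 0.8, 0.3]
gripper_width: 0.0429
t 37.7 tcp mm [549.1 344.7  25.2] jawyaw 24.22 xyaw 114.22 z [ 0.0025  0.002  -1.    ] F [-0.   0.8  0.3] w 42.9 q [-0.44  1.01 -0.35  1.61  0.53  0.62 -0.66]
```

```bash
python3 -m creep '[0,0,0,0,0,0,0,0,0,0,0,0,0,0,0,0,0,0,0,0,0,0,0,0,0,0,30,0,0,0,0,0,60,0,0,0, -20,-5,60,0,0,1.5, -40,-10,60,0,0,3, -60,-15,60,0,0,4.5, -87,-20,60,0,0,6]' 1 70;  python3 -m creep '[0,0,0,0,0,1.7,0,0,0,0,0,3.4,0,0,0,0,0,5.1,0,0,0,0,0,6.8,0,0,0,0,0,8.5,0,0,0,0,0,10.2,0,0,0,0,0,11.9,0,0,0,0,0,13.2,0,0,0,0,0,13.2]'; python3 -c "
from h import *
st()"
```

```text
time_s: 38.95
tcp_pos: [0.4618, 0.3241, 0.0848]
ee_rot: [0.0, 0.255, 0.967, 0.001]
contact_force: [0.1, 0.5, -0.9]
gripper_width: 0.0166
time_s: 40.08
tcp_pos: [0.4616, 0.3235, 0.0843]
ee_rot: [-0.001, -0.419, 0.908, 0.001]
contact_force: [0.1, -0.5, -1.2]
gripper_width: 0.0164
t 40.08 tcp mm [461.6 323.5  84.3] jawyaw 139.55 xyaw -130.45 z [-3.6e-03  7.0e-04 -1.0e+00] F [ 0.1 -0.5 -1.2] w 16.4 q [-0.22  0.97 -0.85  1.85  0.99  0.83  0.83]
```

```bash
python3 -m creep '[0,0,-30,0.01,-0.04,0, 0,0,-50,0.01,-0.04,0, 0,0,-58,0.01,-0.04,0, 0,0,-58.5,0.01,-0.04,0,0,0,-58.5,0.01,-0.04,0]';  python3 -m creep '[0,0,0,0,0,0,0,0,0,0,0,0,0,0,0,0,0,0,0,0,30,0,0,0,0,0,70,0,0,0,0,0,100,0,0,0]' 0;python3 -m creep '[0,0,0,0,0,-1.6,0,0,0,0,0,-3.2,0,0,0,0,0,-4.8,0,0,0,0,0,-6.4,0,0,0,0,0,-8,0,0,0,0,0,-9.6,0,0,0,0,0,-11.2,0,0,0,0,0,-12.8,0,0,0,0,0,-14.4,0,0,0,0,0,-15]';python3 -m creep '[0,0,0,0,0,-1.6,0,0,0,0,0,-3.2,0,0,0,0,0,-4.8,0,0,0,0,0,-6.4,0,0,0,0,0,-8,0,0,0,0,0,-9.6,0,0,0,0,0,-11.2,0,0,0,0,0,-12.8,0,0,0,0,0,-14.4,0,0,0,0,0,-15]'; python3 - <<'E'
from h import *
st(); im,c=snap('wrist','w22')
E
```

```text
time_s: 40.7
tcp_pos: [0.4618, 0.3238, 0.0261]
ee_rot: [0.001, -0.419, 0.908, 0.001]
contact_force: [0.8, -0.5, -1.2]
gripper_width: 0.0165
time_s: 41.45
tcp_pos: [0.4619, 0.3242, 0.1277]
ee_rot: [0.001, -0.419, 0.908, 0.001]
contact_force: [-0.9, 0.7, 0.1]
gripper_width: 0.0428
time_s: 42.7
tcp_pos: [0.4617, 0.3244, 0.1278]
ee_rot: [0.002, 0.347, 0.938, -0.0]
contact_force: [0.5, -0.7, -0.1]
gripper_width: 0.0426
time_s: 43.95
tcp_pos: [0.4612, 0.3247, 0.1278]
ee_rot: [0.001, 0.909, 0.417, -0.001]
contact_force: [0.9, 0.8, 0.1]
gripper_width: 0.0426
t 43.95 tcp mm [461.2 324.7 127.8] jawyaw -40.77 xyaw 49.23 z [-0.0018 -0.0032 -1.    ] F [0.9 0.8 0.1] w 42.6 q [-0.65  0.75 -0.08  1.84  0.1   0.55 -1.51]
```

View pics/w22.png

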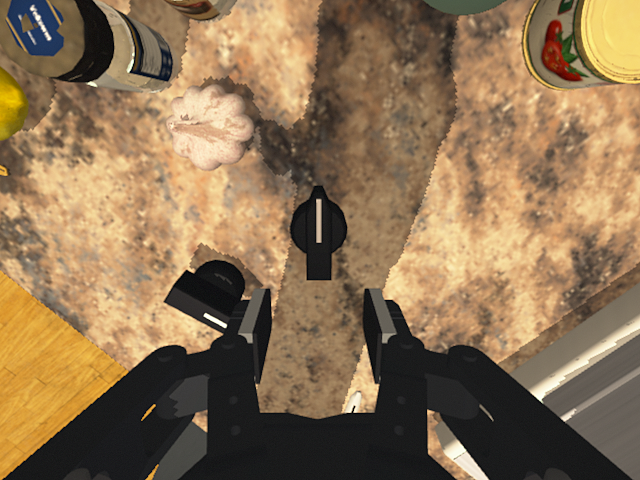

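```bash
cat >> kn.py <<'E'
def tail(c,A,B,tcp,xyaw,z):
    M=(p2w(c,A,z/1e3)[:2]+p2w(c,B,z/1e3)[:2])/2*1e3
    a=np.radians(xyaw);x=np.array([np.cos(a),np.sin(a)]);y=np.array([np.sin(a),-np.cos(a)]);d=M-np.array(tcp[:2])
    print('axis along',x@d+28,'lat',y@d)
E
python3 - <<'E'
from kn import *
im,c=load('w22'); tail(c,(306.5,279.5),(331,279.5),(461.2,324.7),49.23,50)
im,c=load('w13'); tail(c,(302,307),(330,307),(462.1,326.4),68.28,50)
im,c=load('w22');crop(im,285,170,355,290,6,'w22c')
E
```

```text
axis along 1.357966957248692 lat 1.3952173376894506
axis along 0.0382509519391121 lat -0.5450101358853505
```

View pics/w22c.png

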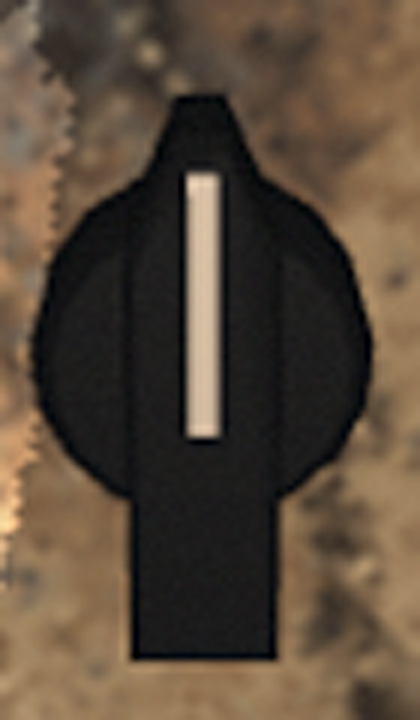

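```bash
python3 -m creep '[1.7,0.5,-30,0,0,0, 1.7,0.5,-70,0,0,0, 1.7,0.5,-95,0,0,0, 1.7,0.5,-102,0,0,0, 1.7,0.5,-102,0,0,0]' 0;  python3 -c "
from h import *
st()"; python3 -m creep '[0,0,0,0,0,0,0,0,0,0,0,0,0,0,0,0,0,0,0,0,0,0,0,0]' 1 70;python3 -c "
from h import *
st()"
```

```text
time_s: 44.62
tcp_pos: [0.4629, 0.3255, 0.026]
ee_rot: [0.001, 0.909, 0.416, -0.002]
contact_force: [0.3, 1.6, 0.5]
gripper_width: 0.0426
t 44.62 tcp mm [462.9 325.5  26. ] jawyaw -40.8 xyaw 49.2 z [-0.002  -0.0029 -1.    ] F [0.3 1.6 0.5] w 42.6 q [-0.66  0.93 -0.05  1.87  0.13  0.35 -1.53]
time_s: 45.12
tcp_pos: [0.4638, 0.326, 0.0273]
ee_rot: [0.001, 0.909, 0.416, -0.0]
contact_force: [0.4, 1.0, 5.6]
gripper_width: 0.0163
t 45.12 tcp mm [463.8 326.   27.3] jawyaw -40.8 xyaw 49.2 z [-0.     -0.0014 -1.    ] F [0.4 1.  5.6] w 16.3 q [-0.66  0.92 -0.05  1.87  0.13  0.35 -1.53]
```

```bash
python3 -m creep '[0,0,40,0,0,0, 0,-20,90,0,0,0, 0,-60,140,0,0,0.2, 0,-110,150,0,0,0.4, 0,-170,150,0,0,0.6, 0,-230,150,0,0,0.6, 0,-290,150,0,0,0.6, 0,-350,140,0,0,0.6, 0,-383,120,0,0,0.6, 0,-383,98,0,0,0.6]'; python3 -m creep '[0,0,0,0,0,0,0,0,0,0,0,0]'; python3 - <<'E'
from h import *
st(); im,c=snap('wrist','w23');crop(im,260,205,380,400,4,'w23c');
E
```

```text
time_s: 46.38
tcp_pos: [0.4636, -0.0612, 0.1252]
ee_rot: [0.002, 0.897, 0.441, -0.0]
contact_force: [0.0, 0.5, -0.7]
gripper_width: 0.0166
time_s: 46.62
tcp_pos: [0.4638, -0.061, 0.1259]
ee_rot: [0.002, 0.897, 0.442, -0.0]
contact_force: [0.7, 1.5, -1.5]
gripper_width: 0.0163
t 46.62 tcp mm [463.8 -61.  125.9] jawyaw -37.58 xyaw 52.42 z [ 0.0017 -0.0037 -1.    ] F [ 0.7  1.5 -1.5] w 16.3 q [ 0.12  0.68 -0.14  2.13  0.28  0.35 -0.91]
```

View pics/w23c.png

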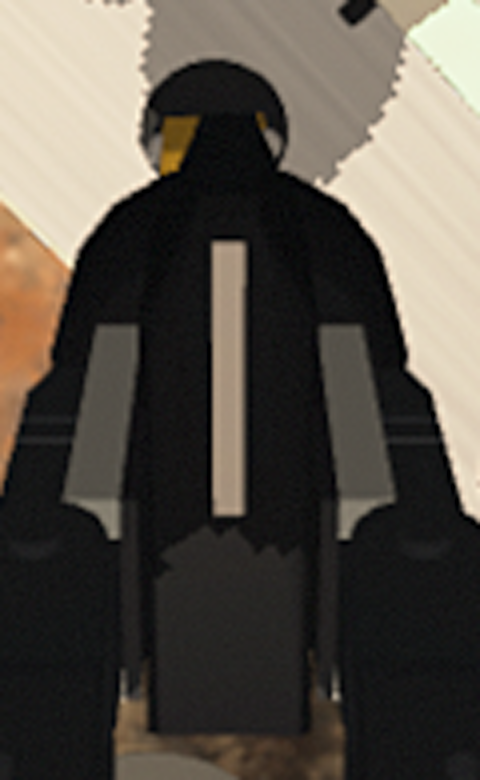

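```bash
python3 - <<'E'
from kn import *
for f,t,yaw,zt,ring,tl,ln in [('w17',(453.9,35.9),62.33,124.6-26.2+50,(319.1,221.5),((270+108/4,205+738/4),(270+272/4,205+738/4)),317.3),('w23',(463.8,-61.0),52.42,125.9-27.3+50,(313.6,219.5),((260+148/4,205+732/4),(260+310/4,205+732/4)),260+229/4)]:
    _,c=load(f); a=np.radians(yaw);x=np.array([np.cos(a),np.sin(a)]);y=np.array([np.sin(a),-np.cos(a)])
    R=p2w(c,ring,.04)[:2]*1e3-t; L=p2w(c,(ln,300),zt/1e3)[:2]*1e3-t
    print('ringtop along',x@R-12.1,'lat',y@R,'knob lat',y@L); tail(c,*tl,t,yaw,zt)
im,c=load('w23');crop(im,285,210,345,260,12,'w23d')
E
```

```text
ringtop along 2.354531297928448 lat 1.4222265528219966 knob lat 0.23892024278427768
axis along -0.6109449272507455 lat 0.3049091897536891
ringtop along 3.313103623864354 lat -1.9115671781785082 knob lat 0.21611933151761198
axis along -0.8226149065882922 lat 0.19346406672118643
```

View pics/w23d.png

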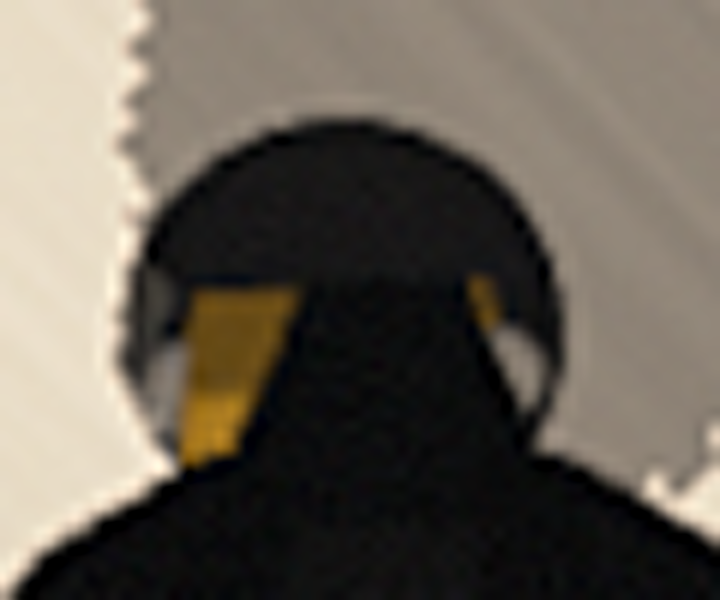

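```bash
python3 -m creep '[1,5,-10,0.04,0.02,0.4, 1,5,-25,0.04,0.02,0.4, 1,5,-33,0.04,0.02,0.4, 1,5,-33,0.04,0.02,0.4]';python3 -c "
from h import *
st()"
```

```text
time_s: 47.18
tcp_pos: [0.4648, -0.0553, 0.0926]
ee_rot: [-0.001, 0.887, 0.461, -0.0]
contact_force: [0.5, -0.5, -2.1]
gripper_width: 0.0165
t 47.17 tcp mm [464.8 -55.3  92.6] jawyaw -35.09 xyaw 54.91 z [-6.e-04  8.e-04 -1.e+00] F [ 0.5 -0.5 -2.1] w 16.5 q [ 0.09  0.75 -0.12  2.15  0.31  0.27 -0.91]
```

```bash
python3 -m creep '[0,-0.6,-3,0,0,0, 0,-0.6,-5,0,0,0, 0,-0.6,-7,0,0,0]';python3 -c "
from h import *
st()"
```

```text
time_s: 47.55
tcp_pos: [0.465, -0.056, 0.0857]
ee_rot: [-0.0, 0.887, 0.461, 0.0]
contact_force: [-0.2, 0.5, -0.9]
gripper_width: 0.0168
t 47.55 tcp mm [465.  -56.   85.7] jawyaw -35.09 xyaw 54.91 z [-3.e-04  9.e-04 -1.e+00] F [-0.2  0.5 -0.9] w 16.8 q [ 0.09  0.76 -0.11  2.15  0.31  0.25 -0.91]
```

No force below 87.3: it is entering. Go on down.

```bash
python3 -m creep '[0,0,-3,0,0,0, 0,0,-6,0,0,0]';python3 -c "
from h import *
st()"; python3 -m creep '[0,0,-2,0,0,0, 0,0,-4,0,0,0,0,0,-5,0,0,0]';python3 -c "
from h import *
st()"; python3 -m creep '[0,0,-2,0,0,0, 0,0,-4,0,0,0,0,0,-6,0,0,0]';python3 -c "
from h import *
st()"
```

```text
time_s: 47.8
tcp_pos: [0.465, -0.056, 0.0795]
ee_rot: [-0.0, 0.887, 0.461, 0.0]
contact_force: [-0.6, 0.3, -0.5]
gripper_width: 0.0164
t 47.8 tcp mm [465.  -56.   79.5] jawyaw -35.09 xyaw 54.91 z [-2.e-04  9.e-04 -1.e+00] F [-0.6  0.3 -0.5] w 16.4 q [ 0.09  0.77 -0.1   2.15  0.32  0.23 -0.91]
time_s: 48.18
tcp_pos: [0.465, -0.0559, 0.0744]
ee_rot: [-0.0, 0.887, 0.461, 0.0]
contact_force: [-0.6, -0.3, 0.7]
gripper_width: 0.0167
t 48.17 tcp mm [465.  -55.9  74.4] jawyaw -35.08 xyaw 54.92 z [-3.e-04  9.e-04 -1.e+00] F [-0.6 -0.3  0.7] w 16.7 q [ 0.08  0.78 -0.1   2.16  0.32  0.22 -0.91]
time_s: 48.55
tcp_pos: [0.465, -0.056, 0.0681]
ee_rot: [-0.0, 0.887, 0.461, 0.0]
contact_force: [0.7, 0.4, -0.6]
gripper_width: 0.0166
t 48.55 tcp mm [465.  -56.   68.1] jawyaw -35.09 xyaw 54.91 z [-4.e-04  9.e-04 -1.e+00] F [ 0.7  0.4 -0.6] w 16.6 q [ 0.08  0.8  -0.09  2.16  0.32  0.2  -0.91]
```

```bash
python3 -m creep '[0,0,-1.5,0,0,0, 0,0,-2,0,0,0, 0,0,-2,0,0,0]';python3 -c "
from h import *
st()"
```

```text
time_s: 48.92
tcp_pos: [0.4651, -0.0559, 0.0672]
ee_rot: [-0.0, 0.887, 0.461, 0.0]
contact_force: [-1.7, 1.0, 14.9]
gripper_width: 0.017
t 48.92 tcp mm [465.1 -55.9  67.2] jawyaw -35.08 xyaw 54.92 z [ 6.e-04  6.e-04 -1.e+00] F [-1.7  1.  14.9] w 17.0 q [ 0.08  0.8  -0.09  2.16  0.32  0.2  -0.92]
```

```bash
python3 -m creep '[0,0,0.5,0,0,-1.1, 0,0,0.5,0,0,-2.2, 0,0,0.5,0,0,-3.3, 0.1,-0.2,0.5,0,0,-4.4, 0.2,-0.4,0.5,0,0,-5.5, 0.3,-0.6,0.5,0,0,-6.6, 0.3,-0.6,0.5,0,0,-7.7, 0.3,-0.6,0.5,0,0,-8.8, 0.3,-0.6,0.5,0,0,-9.6, 0.3,-0.6,0.5,0,0,-9.6]';python3 -c "
from h import *
s,_=st(); print(s['torque'])"; python3 -m creep '[0,0,0,0,0,-0.3, 0,0,0,0,0,-0.6,0,0,0,0,0,-0.9,0,0,0,0,0,-0.9]';python3 -c "
from h import *
s,_=st(); print(s['torque'])"
```

```text
time_s: 50.18
tcp_pos: [0.467, -0.0568, 0.068]
ee_rot: [0.0, 1.0, -0.023, 0.002]
contact_force: [3.2, -0.5, 1.1]
gripper_width: 0.0163
t 50.17 tcp mm [467.  -56.8  68. ] jawyaw -92.63 xyaw -2.63 z [ 4.e-03 -8.e-04 -1.e+00] F [ 3.2 -0.5  1.1] w 16.3 q [-0.    0.8   0.04  2.16 -0.15  0.18 -1.44]
[-0.15197956 -0.62259004  0.1099394 ]
time_s: 50.68
tcp_pos: [0.4671, -0.0571, 0.068]
ee_rot: [0.001, 0.998, -0.07, 0.002]
contact_force: [1.7, -1.1, 0.4]
gripper_width: 0.0164
t 50.67 tcp mm [467.1 -57.1  68. ] jawyaw -98.07 xyaw -8.07 z [ 0.0042 -0.0016 -1.    ] F [ 1.7 -1.1  0.4] w 16.4 q [-0.01  0.8   0.05  2.16 -0.2   0.18 -1.49]
[-0.45355878 -0.27550152  0.11056296]
```

```bash
python3 -m creep '[0,0,0,0,0,-0.2, 0,0,0,0,0,-0.4,0,0,0,0,0,-0.4]';python3 -c "
from h import *
s,_=st(); print(s['torque'])"; python3 -m creep '[0,0,0,0,0,-0.2, 0,0,0,0,0,-0.4,0,0,0,0,0,-0.4]';python3 -c "
from h import *
s,_=st(); print(s['torque'])"
```

```text
time_s: 51.05
tcp_pos: [0.467, -0.0572, 0.068]
ee_rot: [0.001, 0.996, -0.091, 0.002]
contact_force: [1.1, -1.4, -0.2]
gripper_width: 0.0165
t 51.05 tcp mm [467.  -57.2  68. ] jawyaw -100.5 xyaw -10.49 z [ 0.0041 -0.0019 -1.    ] F [ 1.1 -1.4 -0.2] w 16.5 q [-0.01  0.8   0.06  2.16 -0.22  0.18 -1.51]
[-0.38609142 -0.28202384  0.19014247]
time_s: 51.42
tcp_pos: [0.4671, -0.0574, 0.068]
ee_rot: [0.001, 0.994, -0.112, 0.002]
contact_force: [1.8, -2.8, -0.8]
gripper_width: 0.0161
t 51.42 tcp mm [467.1 -57.4  68. ] jawyaw -102.92 xyaw -12.92 z [ 0.0041 -0.0024 -1.    ] F [ 1.8 -2.8 -0.8] w 16.1 q [-0.02  0.8   0.06  2.16 -0.24  0.18 -1.53]
[-0.61522796 -0.30031053  0.17507987]
```

```bash
python3 -m creep '[0,0,0,0,0,-0.2, 0,0,0,0,0,-0.5,0,0,0,0,0,-0.5]';python3 -c "
from h import *
s,_=st(); print(s['torque'])
im,c=snap('wrist','w24');crop(im,260,200,380,400,4,'w24c')"
```

```text
time_s: 51.8
tcp_pos: [0.4672, -0.0575, 0.068]
ee_rot: [0.001, 0.99, -0.139, 0.002]
contact_force: [1.5, -3.1, -0.5]
gripper_width: 0.0163
t 51.8 tcp mm [467.2 -57.5  68. ] jawyaw -105.94 xyaw -15.94 z [ 0.0041 -0.0029 -1.    ] F [ 1.5 -3.1 -0.5] w 16.3 q [-0.02  0.8   0.07  2.16 -0.27  0.18 -1.56]
[-0.77224603 -0.32356698  0.38940223]
```

View pics/w24c.png

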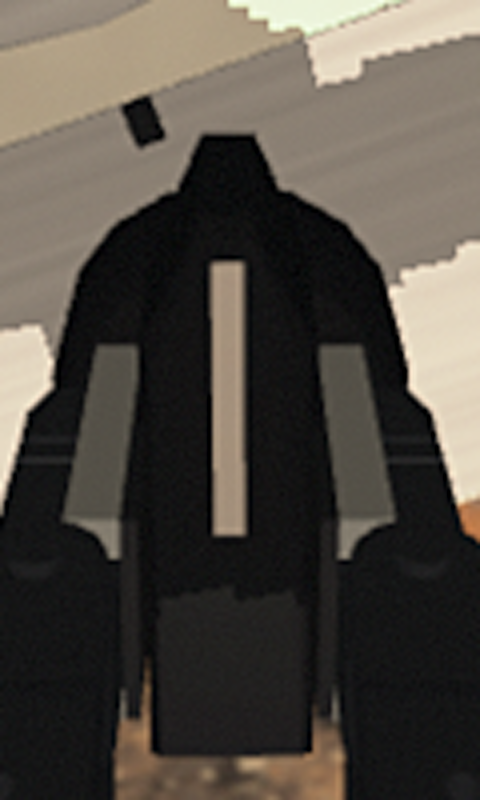

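```bash
python3 -m creep '[0,0.2,0,0,0,0.8, 0,0.4,0,0,0,1.6, -0.5,0.5,0,0,0,2.4, -1,0.5,0,0,0,3.2, -1,0.5,0,0,0,3.45, -1,0.5,0,0,0,3.45]';python3 -c "
from h import *
s,_=st(); print(s['torque'])"
```

```text
time_s: 52.6
tcp_pos: [0.4655, -0.0564, 0.0679]
ee_rot: [0.0, 0.999, 0.041, 0.002]
contact_force: [-0.3, 0.4, -1.5]
gripper_width: 0.0167
t 52.6 tcp mm [465.5 -56.4  67.9] jawyaw -85.26 xyaw 4.74 z [ 3.3e-03 -4.0e-04 -1.0e+00] F [-0.3  0.4 -1.5] w 16.7 q [ 0.01  0.8   0.02  2.16 -0.09  0.18 -1.37]
[ 0.03572238 -0.02668584 -0.02944624]
```

```bash
python3 -m creep '[0,0,0,0,0,0, 0,0,0,0,0,0, 0,0,0,0,0,0, 0,0,30,0,0,0, 0,0,65,0,0,0, -4,50,65,0,0,0, -8.3,94.4,65,0,0,0, -8.3,94.4,65,0,0,0,-8.3,94.4,65,0,0,0]' 0; python3 - <<'E'
from h import *
s,_=st(); im,c=snap('wrist','w25')
E
```

```text
time_s: 53.72
tcp_pos: [0.457, 0.0375, 0.1329]
ee_rot: [0.001, 0.999, 0.041, 0.002]
contact_force: [-0.4, -0.6, -0.3]
gripper_width: 0.0428
t 53.73 tcp mm [457.   37.5 132.9] jawyaw -85.27 xyaw 4.73 z [ 0.0032 -0.001  -1.    ] F [-0.4 -0.6 -0.3] w 42.8 q [-0.23  0.66  0.08  2.16 -0.15  0.32 -1.52]
```

View pics/w25.png

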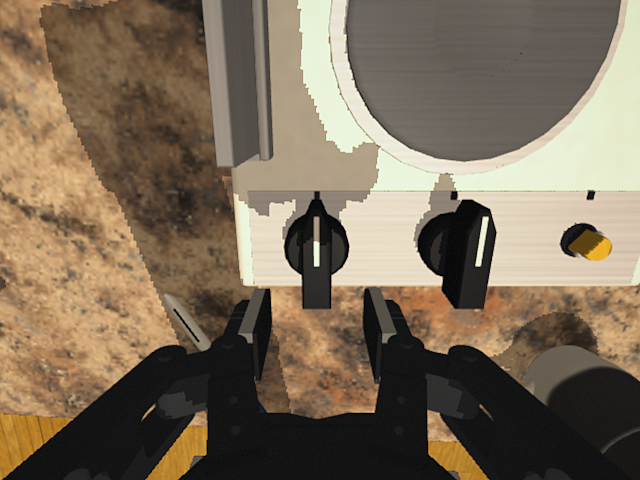

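```bash
python3 -m creep '[0,0.4,-30,0,0,0, 0.2,0.4,-55,0,0,0, 0.2,0.4,-65,0,0,0, 0.2,0.4,-65,0,0,0]' 0;  python3 -m creep '[0,0,0,0,0,0,0,0,0,0,0,0,0,0,0,0,0,0,0,0,0,0,0,0]' 1 70;python3 -c "
from h import *
s,_=st(); print(s['torque'])"; python3 -m creep '[0,0,0,0,0,-1,0,0,0,0,0,-2,0,0,0,0,0,-2.6,0,0,0,0,0,-3.2,0,0,0,0,0,-3.2]';python3 -c "
from h import *
s,_=st(); print(s['torque'])"
```

```text
time_s: 54.28
tcp_pos: [0.4571, 0.0362, 0.0676]
ee_rot: [0.001, 0.999, 0.04, 0.001]
contact_force: [-0.5, 0.6, 0.7]
gripper_width: 0.0427
time_s: 54.78
tcp_pos: [0.4576, 0.0364, 0.0684]
ee_rot: [0.001, 0.999, 0.04, 0.002]
contact_force: [0.3, 1.0, 7.7]
gripper_width: 0.0162
t 54.77 tcp mm [457.6  36.4  68.4] jawyaw -85.44 xyaw 4.56 z [ 0.0037 -0.0015 -1.    ] F [0.3 1.  7.7] w 16.2 q [-0.2   0.79  0.04  2.19 -0.16  0.15 -1.51]
[ 0.03706366  0.08458032 -0.02523452]
time_s: 55.4
tcp_pos: [0.4588, 0.0367, 0.0687]
ee_rot: [0.001, 0.992, -0.127, 0.003]
contact_force: [3.1, 0.7, 3.5]
gripper_width: 0.0166
t 55.4 tcp mm [458.8  36.7  68.7] jawyaw -104.61 xyaw -14.61 z [ 0.0056 -0.0024 -1.    ] F [3.1 0.7 3.5] w 16.6 q [-0.23  0.8   0.07  2.19 -0.32  0.16 -1.68]
[ 0.24986083 -0.70722383  0.19329959]
```

```bash
python3 -m creep '[0,0,0,0,0,-0.3,0,0,0,0,0,-0.4,0,0,0,0,0,-0.4]';python3 -c "
from h import *
s,_=st(); print(s['torque'])";
```

```text
time_s: 55.78
tcp_pos: [0.4589, 0.0366, 0.0688]
ee_rot: [0.001, 0.989, -0.148, 0.003]
contact_force: [2.6, 1.0, 1.9]
gripper_width: 0.0162
t 55.77 tcp mm [458.9  36.6  68.8] jawyaw -107.0 xyaw -17.0 z [ 0.0057 -0.0028 -1.    ] F [2.6 1.  1.9] w 16.2 q [-0.23  0.8   0.08  2.19 -0.34  0.16 -1.71]
[ 0.08876664 -0.5211156   0.51000524]
```

```bash
python3 -m creep '[0,0,0,0,0,0.8, 0,0,0,0,0,1.6, -0.5,0,0,0,0,2.4, -1.2,0,0,0,0,3.2, -1.2,0,0,0,0,3.63, -1.2,0,0,0,0,3.63]';python3 -c "
from h import *
s,_=st(); print(s['torque'])"; python3 -m creep '[0,0,0,0,0,0, 0,0,0,0,0,0, 0,0,0,0,0,0, 0,0,30,0,0,0, 0,0,80,0,0,0, 0,40,130,0,0,0.8, 0,80,160,0,0,2, 0,120,160,0,0,3.5, 0,170,160,0,0,5, -10,210,160,0,0,6.5]' 0; python3 -m creep '[-20,20,0,0,0,1.5, -40,40,0,0,0,3, -60,50,0,0,0,4.5, -80,60,0,0,0,6, -80,70,0,0,0,7.5, -80,80,0,0,0,9, -80,88,0,0,0,10, -80,88,0,0,0,10]'; python3 - <<'E'
from h import *
st(); im,c=snap('wrist','w26')
E
```

```text
time_s: 56.52
tcp_pos: [0.4571, 0.0365, 0.0686]
ee_rot: [0.0, 0.999, 0.041, 0.002]
contact_force: [0.9, 1.1, -2.1]
gripper_width: 0.0164
t 56.52 tcp mm [457.1  36.5  68.6] jawyaw -85.28 xyaw 4.72 z [ 5.e-03 -5.e-04 -1.e+00] F [ 0.9  1.1 -2.1] w 16.4 q [-0.2   0.79  0.04  2.19 -0.16  0.15 -1.51]
[ 0.17756295 -0.22507991  0.00758762]
time_s: 57.78
tcp_pos: [0.447, 0.2485, 0.2287]
ee_rot: [-0.001, 0.927, 0.375, 0.003]
contact_force: [0.3, 0.2, 0.0]
gripper_width: 0.0427
time_s: 58.78
tcp_pos: [0.3667, 0.3367, 0.2286]
ee_rot: [-0.002, 0.616, 0.788, 0.002]
contact_force: [-0.1, -0.2, -0.3]
gripper_width: 0.0427
t 58.77 tcp mm [366.7 336.7 228.6] jawyaw 14.0 xyaw 104.0 z [-0.0012  0.0059 -1.    ] F [-0.1 -0.2 -0.3] w 42.7 q [-0.62  0.54 -0.33  1.94  0.25  0.69 -0.86]
```

View pics/w26.png

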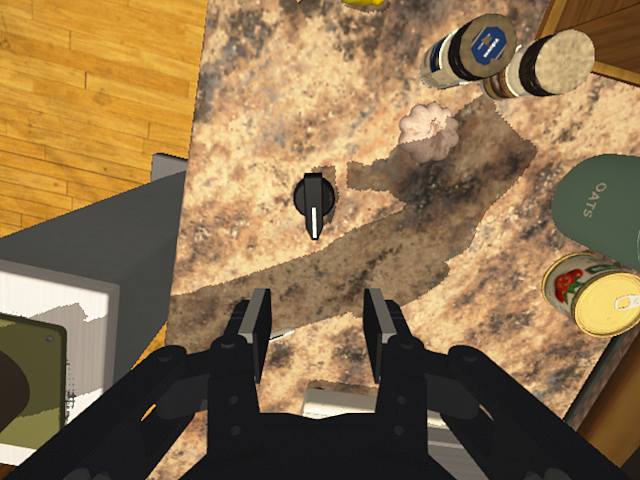

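```bash
python3 - <<'E'
from kn import *
im,c=load('w26'); knob(c,0,0,1,(314.8,240.5),(305.5,178.5),(323.5,178.5))
E
python3 -m creep '[0,-1,-40,0,0,0, 0,-2,-80,-0.06,-0.01,-0.1, 0,-2,-120,-0.06,-0.01,-0.1, 0,-2,-135,-0.06,-0.01,-0.1, 0,-2,-135,-0.06,-0.01,-0.1]' 0; python3 - <<'E'
from h import *
st(); im,c=snap('wrist','w27')
crop(im,270,190,370,340,5,'w27c')
E
```

```text
axis [363.8 338.6] len 61.5 w 16.8 yaw -75.9
time_s: 59.45
tcp_pos: [0.3662, 0.3329, 0.0926]
ee_rot: [0.001, 0.621, 0.784, -0.002]
contact_force: [-1.1, -0.4, 0.1]
gripper_width: 0.0431
t 59.45 tcp mm [366.2 332.9  92.6] jawyaw 13.23 xyaw 103.23 z [-0.0016 -0.0039 -1.    ] F [-1.1 -0.4  0.1] w 43.1 q [-0.72  0.76 -0.18  2.06  0.38  0.35 -0.98]
```

View pics/w27c.png

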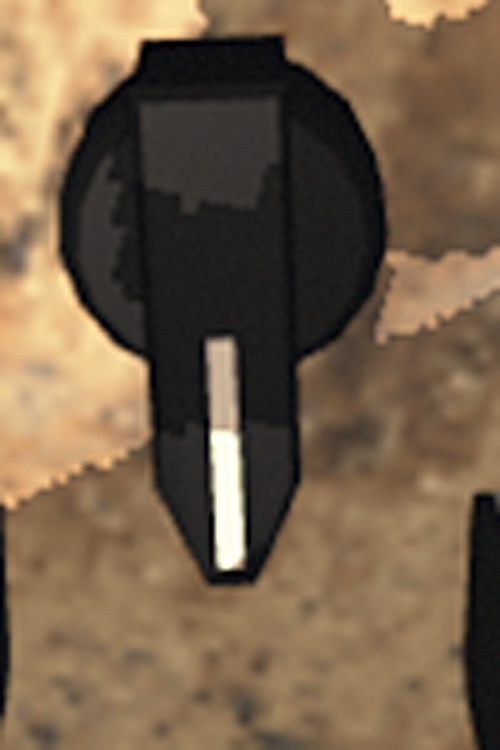

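```bash
python3 - <<'E'
from kn import *
im,c=load('w27'); knob(c,270,190,5,(232,582),(138,97),(285,92))
E
```

```text
axis [362.7 339.5] len 61.6 w 16.3 yaw -74.7
```

```bash
python3 -m creep '[-3.2,6.2,-20,0,0,0.3, -3.2,6.2,-45,0.04,-0.02,0.3, -3.2,6.2,-60,0.04,-0.02,0.3, -3.2,6.2,-67,0.04,-0.02,0.3, -3.2,6.2,-67,0.04,-0.02,0.3]' 0; python3 -c "
from h import *
st()"; python3 -m creep '[0,0,0,0,0,0,0,0,0,0,0,0,0,0,0,0,0,0,0,0,0,0,0,0,0,0,30,0,0,0,0,0,60,0,0,0]' 1 70;  python3 -m creep '[20,0,0,0,0,1.5, 40,0,0,0,0,3, 60,0,0,0,0,4.5,80,0,0,0,0,6,99,-10,0,0,0,7.5,99,-14,0,0,0,9, 99,-14,0,0,0,10.5,99,-14,0,0,0,12, 99,-14,0,0,0,12,99,-14,0,0,0,12]'; python3 -c "
from h import *
st()"
```

```text
time_s: 60.12
tcp_pos: [0.3637, 0.3397, 0.0266]
ee_rot: [0.0, 0.609, 0.793, 0.001]
contact_force: [-0.2, -0.5, 0.0]
gripper_width: 0.0426
t 60.12 tcp mm [363.7 339.7  26.6] jawyaw 15.02 xyaw 105.02 z [ 0.002   0.0018 -1.    ] F [-0.2 -0.5  0. ] w 42.6 q [-0.78  0.89 -0.1   2.08  0.43  0.18 -1.01]
time_s: 60.88
tcp_pos: [0.3635, 0.3394, 0.0873]
ee_rot: [0.0, 0.609, 0.793, 0.001]
contact_force: [0.1, 0.8, -1.6]
gripper_width: 0.0163
time_s: 62.12
tcp_pos: [0.4625, 0.3251, 0.0872]
ee_rot: [-0.0, 0.027, 1.0, 0.001]
contact_force: [0.0, 0.3, -1.7]
gripper_width: 0.0164
t 62.12 tcp mm [462.5 325.1  87.2] jawyaw 86.86 xyaw 176.86 z [-6.0e-04  1.3e-03 -1.0e+00] F [ 0.   0.3 -1.7] w 16.4 q [-0.35  0.88 -0.6   1.85  0.79  0.66  0.09]
```

```bash
python3 -m creep '[0,0,0,0,0,1.6,0,0,0,0,0,3.2,0,0,0,0,0,4.8,0,0,0,0,0,6.4,0,0,0,0,0,8,0,0,-30,0,0,8.85, 0,0,-50,0,0,8.85, 0,0,-58,0,0,8.85, 0,0,-60.5,0,0,8.85, 0,0,-60.5,0,0,8.85]'; python3 -c "
from h import *
st()"; python3 -m creep '[0,0,0,0,0,0,0,0,0,0,0,0,0,0,0,0,0,0,0,0,30,0,0,0,0,0,70,0,0,0,0,0,100,0,0,0]' 0;python3 -m creep '[0,0,0,0,0,-1.6,0,0,0,0,0,-3.2,0,0,0,0,0,-4.8,0,0,0,0,0,-6.4,0,0,0,0,0,-8,0,0,0,0,0,-9.6,0,0,0,0,0,-11.2,0,0,0,0,0,-12.8,0,0,0,0,0,-14.4,0,0,0,0,0,-15]';python3 -m creep '[0,0,0,0,0,-1.6,0,0,0,0,0,-3.2,0,0,0,0,0,-4.8,0,0,0,0,0,-6.4,0,0,0,0,0,-8,0,0,0,0,0,-9.6,0,0,0,0,0,-11.2,0,0,0,0,0,-12.8,0,0,0,0,0,-14.4,0,0,0,0,0,-15]'; python3 - <<'E'
from h import *
st(); im,c=snap('wrist','w28'); crop(im,270,170,370,300,5,'w28c')
E
```

```text
time_s: 63.38
tcp_pos: [0.4627, 0.3256, 0.0276]
ee_rot: [-0.0, -0.422, 0.907, 0.0]
contact_force: [-0.2, 0.9, -1.0]
gripper_width: 0.0165
t 63.38 tcp mm [462.7 325.6  27.6] jawyaw 139.94 xyaw -130.06 z [-5.e-04  9.e-04 -1.e+00] F [-0.2  0.9 -1. ] w 16.5 q [-0.28  1.03 -0.75  1.86  1.08  0.72  0.77]
time_s: 64.12
tcp_pos: [0.4628, 0.326, 0.1291]
ee_rot: [0.0, -0.422, 0.906, 0.001]
contact_force: [0.7, 0.3, -0.4]
gripper_width: 0.0428
time_s: 65.38
tcp_pos: [0.4626, 0.3261, 0.1292]
ee_rot: [0.001, 0.344, 0.939, 0.0]
contact_force: [0.4, 0.7, 0.1]
gripper_width: 0.0426
time_s: 66.62
tcp_pos: [0.4622, 0.3265, 0.1292]
ee_rot: [0.001, 0.908, 0.42, -0.0]
contact_force: [-0.2, -0.4, -0.4]
gripper_width: 0.043
t 66.62 tcp mm [462.2 326.5 129.2] jawyaw -40.33 xyaw 49.67 z [-2.0e-04 -1.7e-03 -1.0e+00] F [-0.2 -0.4 -0.4] w 43.0 q [-0.67  0.75 -0.04  1.84  0.06  0.55 -1.46]
```

View pics/w28c.png

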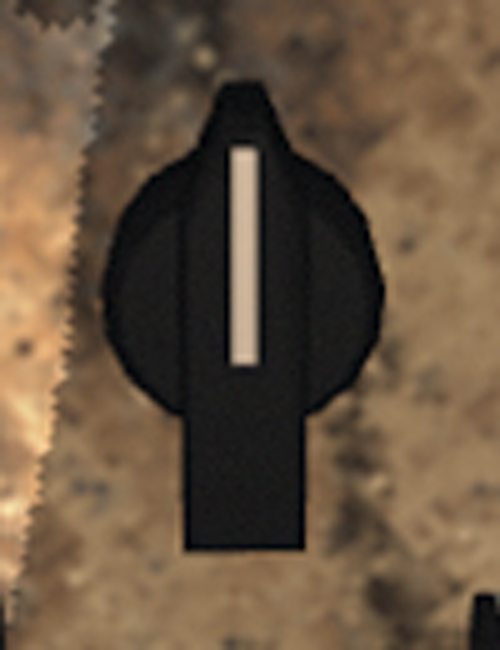

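```bash
python3 - <<'E'
from kn import *
im,c=load('w28'); tail(c,(270+184/5,170+549/5),(270+305/5,170+549/5),(462.2,326.5),49.67,50)
E
python3 -m creep '[1,-0.5,-30,0,0,0, 1,-0.5,-70,0,0,0, 1,-0.5,-95,0,0,0, 1,-0.5,-102,0,0,0, 1,-0.5,-103,0,0,0]' 0;  python3 -c "
from h import *
st()"; python3 -m creep '[0,0,0,0,0,0,0,0,0,0,0,0,0,0,0,0,0,0,0,0,0,0,0,0]' 1 70;python3 -c "
from h import *
st()"
```

```text
axis along 0.5960155480883671 lat 1.5333944261360766
time_s: 67.3
tcp_pos: [0.4632, 0.3262, 0.0263]
ee_rot: [0.001, 0.908, 0.42, -0.0]
contact_force: [-0.8, -0.7, -0.2]
gripper_width: 0.0427
t 67.3 tcp mm [463.2 326.2  26.3] jawyaw -40.36 xyaw 49.64 z [-3.0e-04 -1.4e-03 -1.0e+00] F [-0.8 -0.7 -0.2] w 42.7 q [-0.68  0.93 -0.03  1.88  0.07  0.34 -1.47]
time_s: 67.8
tcp_pos: [0.464, 0.3268, 0.0276]
ee_rot: [0.0, 0.908, 0.42, 0.001]
contact_force: [-0.3, 0.2, 6.4]
gripper_width: 0.0167
t 67.8 tcp mm [464.  326.8  27.6] jawyaw -40.36 xyaw 49.65 z [ 0.0016  0.     -1.    ] F [-0.3  0.2  6.4] w 16.7 q [-0.68  0.92 -0.03  1.87  0.07  0.34 -1.47]
```

```bash
python3 -m creep '[0,0,40,0,0,0, 0,-20,90,0,0,0, 0,-60,140,0,0,0, 0,-110,150,0,0,0, 0,-170,150,0,0,0, 0,-230,150,0,0,0.3, 0,-290,150,0,0,0.3, 5,-350,150,0,0,0.3, 8,-400,150,0,0,0.3, 8,-450,150,0,0,0.3]'; python3 -m creep '[0,-32,-20,0,0,0,0,-32,-50,0,0,0,0,-32,-53,0,0,0,0,-32,-53,0,0,0]'; python3 - <<'E'
from h import *
st(); im,c=snap('wrist','w29');crop(im,260,205,380,400,4,'w29c');crop(im,285,205,345,265,11,'w29d')
E
```

```text
time_s: 69.05
tcp_pos: [0.4721, -0.125, 0.178]
ee_rot: [0.001, 0.901, 0.434, 0.001]
contact_force: [0.1, 0.4, -1.6]
gripper_width: 0.0165
time_s: 69.55
tcp_pos: [0.4724, -0.1564, 0.1255]
ee_rot: [0.001, 0.901, 0.434, 0.001]
contact_force: [-1.0, -0.4, -0.5]
gripper_width: 0.0162
t 69.55 tcp mm [ 472.4 -156.4  125.5] jawyaw -38.51 xyaw 51.49 z [ 2.9e-03  2.0e-04 -1.0e+00] F [-1.  -0.4 -0.5] w 16.2 q [ 0.32  0.7  -0.15  2.05  0.24  0.41 -0.69]
```

View pics/w29c.png

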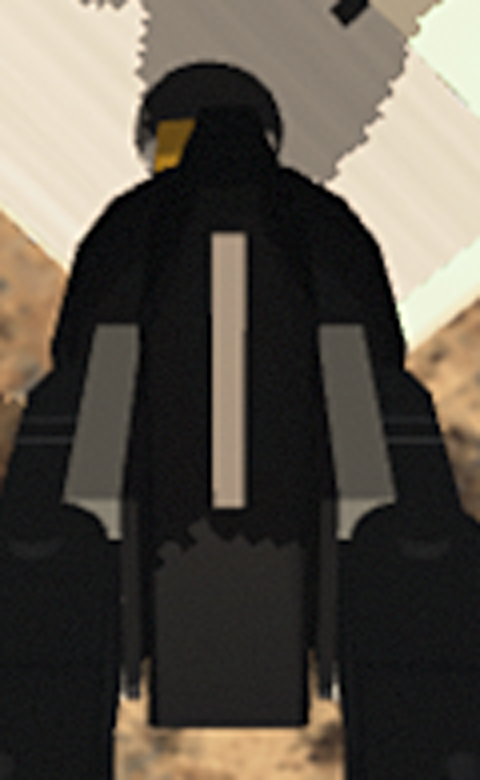

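View pics/w29d.png

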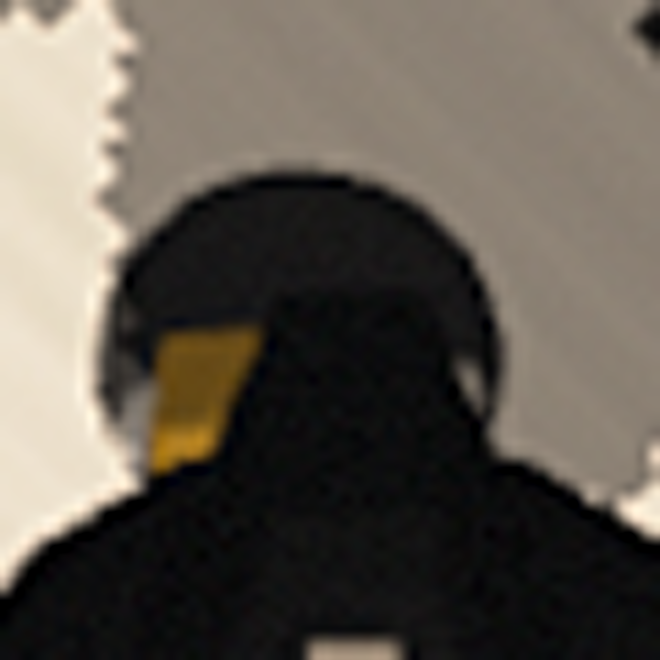

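```bash
python3 - <<'E'
from kn import *
for f,t,yaw,zt,ring,tl,ln in [('w29',(472.4,-156.4),51.49,125.5-27.6+50,(312.3,220.6),((260+149/4,205+726/4),(260+308/4,205+726/4)),260+229/4)]:
    _,c=load(f); a=np.radians(yaw);x=np.array([np.cos(a),np.sin(a)]);y=np.array([np.sin(a),-np.cos(a)])
    R=p2w(c,ring,.04)[:2]*1e3-t; L=p2w(c,(ln,300),zt/1e3)[:2]*1e3-t
    print('ring along',x@R-12.1,'lat',y@R,'knob lat',y@L); tail(c,*tl,t,yaw,zt)
    s=np.array([472.1,-151.2])-t; print('T',x@s,y@s)
    al=x@R-12.1+.6+.4; 
E
```

```text
ring along 2.902889405816266 lat -2.976455915479755 knob lat 0.21328699383765748
axis along -0.351008284944168 lat 0.13582595437288617
T 3.882202011875905 -3.472536182530979
```

```bash
python3 -m creep '[0,5,-10,0,0.03,0.5, 0,5,-25,0,0.03,0.5, 0,5,-32,0,0.03,0.5, 0,5,-32,0,0.03,0.5]';python3 -c "
from h import *
st()"
```

```text
time_s: 70.1
tcp_pos: [0.4726, -0.151, 0.0936]
ee_rot: [-0.0, 0.889, 0.458, 0.0]
contact_force: [0.3, 0.9, -1.8]
gripper_width: 0.0165
t 70.1 tcp mm [ 472.6 -151.    93.6] jawyaw -35.43 xyaw 54.57 z [-1.e-04  3.e-04 -1.e+00] F [ 0.3  0.9 -1.8] w 16.5 q [ 0.3   0.76 -0.13  2.07  0.28  0.33 -0.68]
```

```bash
python3 -m creep '[-0.3,-0.3,-3,0,0,0, -0.3,-0.3,-6,0,0,0, -0.3,-0.3,-8,0,0,0]';python3 -c "
from h import *
st()"
```

```text
time_s: 70.47
tcp_pos: [0.4724, -0.1513, 0.0856]
ee_rot: [-0.0, 0.889, 0.458, 0.0]
contact_force: [1.2, 0.0, -0.5]
gripper_width: 0.0165
t 70.47 tcp mm [ 472.4 -151.3   85.6] jawyaw -35.43 xyaw 54.57 z [ 3.e-04  3.e-04 -1.e+00] F [ 1.2  0.  -0.5] w 16.5 q [ 0.29  0.77 -0.12  2.07  0.28  0.31 -0.68]
```

Entering. Down to the deck.

```bash
python3 -m creep '[0,0,-3,0,0,0, 0,0,-6,0,0,0]';python3 -m creep '[0,0,-3,0,0,0, 0,0,-6,0,0,0]'; python3 -m creep '[0,0,-2,0,0,0, 0,0,-4,0,0,0,0,0,-5,0,0,0]'; python3 -m creep '[0,0,-1,0,0,0, 0,0,-2,0,0,0,0,0,-2.5,0,0,0]';python3 -c "
from h import *
st()"
```

```text
time_s: 70.72
tcp_pos: [0.4726, -0.1512, 0.0795]
ee_rot: [0.0, 0.889, 0.458, 0.0]
contact_force: [-1.0, 1.1, 2.6]
gripper_width: 0.0165
time_s: 70.97
tcp_pos: [0.4725, -0.1512, 0.0734]
ee_rot: [-0.0, 0.889, 0.459, 0.0]
contact_force: [-1.2, 0.1, 1.2]
gripper_width: 0.0162
time_s: 71.35
tcp_pos: [0.4726, -0.1512, 0.0681]
ee_rot: [-0.0, 0.889, 0.459, 0.0]
contact_force: [0.2, 1.1, -0.6]
gripper_width: 0.0165
time_s: 71.72
tcp_pos: [0.4726, -0.1512, 0.0675]
ee_rot: [0.001, 0.889, 0.459, 0.001]
contact_force: [-3.4, 2.5, 26.1]
gripper_width: 0.0164
t 71.72 tcp mm [ 472.6 -151.2   67.5] jawyaw -35.41 xyaw 54.59 z [ 1.7e-03 -4.0e-04 -1.0e+00] F [-3.4  2.5 26.1] w 16.4 q [ 0.28  0.81 -0.1   2.08  0.29  0.27 -0.69]
```

Home (67.5, 26 N). Turn clockwise to the stop.

```bash
python3 -m creep '[0,0,0.8,0,0,-1.1, 0,0,0.8,0,0,-2.2, 0,0,0.8,0,0,-3.3, 0.1,0,0.8,0,0,-4.4, 0.2,-0.2,0.8,0,0,-5.5, 0.2,-0.3,0.8,0,0,-6.6, 0.2,-0.3,0.8,0,0,-7.7, 0.2,-0.3,0.8,0,0,-8.8, 0.2,-0.3,0.8,0,0,-9.9, 0.2,-0.3,0.8,0,0,-10.5]';python3 -c "
from h import *
s,_=st(); print(s['torque'])"; python3 -m creep '[0,0,0,0,0,-0.3, 0,0,0,0,0,-0.6,0,0,0,0,0,-0.6]';python3 -c "
from h import *
s,_=st(); print(s['torque'])"; python3 -m creep '[0,0,0,0,0,-0.2, 0,0,0,0,0,-0.4,0,0,0,0,0,-0.4]';python3 -c "
from h import *
s,_=st(); print(s['torque'])"
```

```text
time_s: 72.97
tcp_pos: [0.4743, -0.1519, 0.0688]
ee_rot: [0.001, 0.997, -0.074, 0.002]
contact_force: [2.5, -1.0, 2.7]
gripper_width: 0.0167
t 72.97 tcp mm [ 474.3 -151.9   68.8] jawyaw -98.51 xyaw -8.51 z [ 0.0034 -0.0027 -1.    ] F [ 2.5 -1.   2.7] w 16.7 q [ 0.17  0.81  0.08  2.08 -0.21  0.25 -1.29]
[-0.14992222 -0.47657803  0.11045385]
time_s: 73.35
tcp_pos: [0.4743, -0.152, 0.0688]
ee_rot: [0.001, 0.994, -0.106, 0.002]
contact_force: [0.5, 0.4, 1.3]
gripper_width: 0.0164
t 73.35 tcp mm [ 474.3 -152.    68.8] jawyaw -102.11 xyaw -12.11 z [ 0.0033 -0.0031 -1.    ] F [0.5 0.4 1.3] w 16.4 q [ 0.16  0.81  0.09  2.08 -0.24  0.25 -1.32]
[-0.1273335  -0.25074192  0.09171361]
time_s: 73.72
tcp_pos: [0.4744, -0.1522, 0.0688]
ee_rot: [0.002, 0.992, -0.126, 0.002]
contact_force: [0.8, -1.1, 2.0]
gripper_width: 0.0169
t 73.72 tcp mm [ 474.4 -152.2   68.8] jawyaw -104.52 xyaw -14.52 z [ 0.0033 -0.0035 -1.    ] F [ 0.8 -1.1  2. ] w 16.9 q [ 0.16  0.81  0.09  2.08 -0.26  0.25 -1.35]
[-0.2809534  -0.26656943  0.25761771]
```

```bash
python3 -m creep '[0,0,0,0,0,-0.3, 0,0,0,0,0,-0.4,0,0,0,0,0,-0.4]';python3 -c "
from h import *
s,_=st(); print(s['torque'])"; python3 -m creep '[0,0.2,0,0,0,0.8, 0,0.3,0,0,0,1.6, -0.5,0.3,0,0,0,2.4, -1,0.3,0,0,0,3.2, -1,0.3,0,0,0,3.62, -1,0.3,0,0,0,3.62]';python3 -c "
from h import *
s,_=st(); print(s['torque'])"
```

```text
time_s: 74.1
tcp_pos: [0.4745, -0.1524, 0.0689]
ee_rot: [0.002, 0.989, -0.147, 0.002]
contact_force: [0.7, -0.9, 1.4]
gripper_width: 0.0168
t 74.1 tcp mm [ 474.5 -152.4   68.9] jawyaw -106.92 xyaw -16.92 z [ 0.0034 -0.0041 -1.    ] F [ 0.7 -0.9  1.4] w 16.8 q [ 0.15  0.81  0.1   2.08 -0.28  0.25 -1.37]
[-0.44126408 -0.22296012  0.42261383]
time_s: 74.85
tcp_pos: [0.4727, -0.1518, 0.0686]
ee_rot: [0.001, 0.999, 0.041, 0.001]
contact_force: [0.4, -0.1, -1.8]
gripper_width: 0.0166
t 74.85 tcp mm [ 472.7 -151.8   68.6] jawyaw -85.27 xyaw 4.73 z [ 0.003  -0.0017 -1.    ] F [ 0.4 -0.1 -1.8] w 16.6 q [ 0.19  0.81  0.04  2.08 -0.11  0.25 -1.16]
[ 0.03031593  0.07214837 -0.00946994]
```

```bash
python3 -m creep '[0,0,-1,0,0,0, 0,0,-1.8,0,0,0,0,0,-1.8,0,0,0]';python3 -c "
from h import *
s,_=st(); print(s['torque'])"; python3 -m creep '[0,0,0,0,0,0, 0,0,0,0,0,0, 0,0,0,0,0,0, 0,0,20,0,0,0, 0,0,60,0,0,0, 0,0,60,0,0,0]' 0; python3 -m creep '[0,0,0,0,0,0,0,0,0,0,0,0,0,0,0,0,0,0]' 1 40;  python3 - <<'E'
from h import *
st(); im,c=snap('wrist','w30')
E
```

```text
time_s: 75.22
tcp_pos: [0.4725, -0.1516, 0.0676]
ee_rot: [0.001, 0.999, 0.041, 0.001]
contact_force: [-0.2, 0.9, 8.5]
gripper_width: 0.0165
t 75.22 tcp mm [ 472.5 -151.6   67.6] jawyaw -85.32 xyaw 4.68 z [ 0.003  -0.0016 -1.    ] F [-0.2  0.9  8.5] w 16.5 q [ 0.19  0.81  0.04  2.08 -0.11  0.24 -1.16]
[0.18993943 0.34481957 0.03105776]
time_s: 75.97
tcp_pos: [0.4741, -0.1522, 0.1296]
ee_rot: [0.002, 0.999, 0.041, 0.004]
contact_force: [0.1, 0.2, 0.0]
gripper_width: 0.0429
time_s: 76.35
tcp_pos: [0.4736, -0.152, 0.1289]
ee_rot: [0.001, 0.999, 0.041, 0.003]
contact_force: [0.1, 0.2, -0.1]
gripper_width: 0.0
t 76.35 tcp mm [ 473.6 -152.   128.9] jawyaw -85.34 xyaw 4.66 z [ 0.0062 -0.0026 -1.    ] F [ 0.1  0.2 -0.1] w 0.0 q [ 0.18  0.7   0.06  2.05 -0.1   0.39 -1.17]
```

View pics/w30.png

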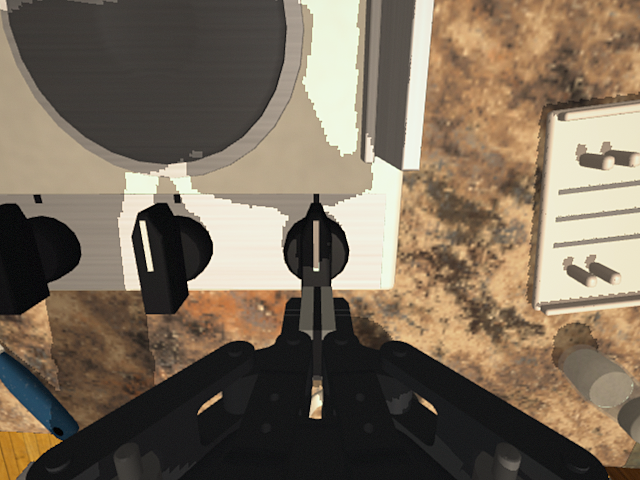

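```bash
python3 -m creep '[0,0,-15,0,0,0, 0,0,-30,0,0,0,0,0,-36,0,0,0,0,0,-38,0,0,0]'; python3 -m creep '[0,0,-0.8,0,0,0,0,0,-1.2,0,0,0]'
```

```text
time_s: 76.9
tcp_pos: [0.4733, -0.152, 0.0902]
ee_rot: [0.001, 0.999, 0.041, 0.003]
contact_force: [-0.7, 0.2, 0.2]
gripper_width: -0.0001
time_s: 77.15
tcp_pos: [0.4734, -0.152, 0.0901]
ee_rot: [0.001, 0.999, 0.041, 0.003]
contact_force: [-1.8, 0.8, 12.6]
gripper_width: -0.0002
```

```bash
python3 -m creep '[0,0,15,0,0,0, 0,0,30,0,0,0, -4,48,30,0,0,0, -8,95.5,30,0,0,0, -8,95.5,20,0,0,0, -8,95.5,8,0,0,0, -8,95.5,2,0,0,0, -8,95.5,1,0,0,0]'; python3 -m creep '[0,0,-0.8,0,0,0,0,0,-1.2,0,0,0]'
```

```text
time_s: 78.15
tcp_pos: [0.4651, -0.0578, 0.0906]
ee_rot: [0.002, 0.999, 0.039, 0.002]
contact_force: [-0.8, -0.3, 0.4]
gripper_width: -0.0001
time_s: 78.4
tcp_pos: [0.4652, -0.0581, 0.0901]
ee_rot: [0.001, 0.999, 0.039, 0.003]
contact_force: [-1.3, 0.7, 10.9]
gripper_width: -0.0001
```

```bash
python3 -m creep '[0,0,15,0,0,0, 0,0,30,0,0,0, -4,48,30,0,0,0, -8,96,30,0,0,0, -8,96,20,0,0,0, -8,96,8,0,0,0, -8,96,2,0,0,0, -8,96,1,0,0,0]'; python3 -m creep '[0,0,-0.8,0,0,0,0,0,-1.2,0,0,0]'; python3 -m creep '[0,0,30,0,0,0,0,0,80,0,0,0,0,-45,120,0,0,0,0,-95,150,0,0,0,0,-95,170,0,0,0,0,-95,170,0,0,0]'; python3 - <<'E'
from h import *
st(); im,c=snap('wrist','w31');im,c=snap('side','s31');crop(im,220,190,380,310,5,'s31c')
E
```

```text
time_s: 79.4
tcp_pos: [0.4569, 0.0365, 0.0905]
ee_rot: [0.002, 0.999, 0.038, 0.002]
contact_force: [0.3, -0.9, 1.0]
gripper_width: -0.0003
time_s: 79.65
tcp_pos: [0.457, 0.0363, 0.0901]
ee_rot: [0.001, 0.999, 0.037, 0.002]
contact_force: [-1.4, -0.2, 11.4]
gripper_width: -0.0001
time_s: 80.4
tcp_pos: [0.4578, -0.0597, 0.2614]
ee_rot: [0.002, 0.999, 0.036, 0.004]
contact_force: [0.4, 0.8, -0.1]
gripper_width: -0.0003
t 80.4 tcp mm [457.8 -59.7 261.4] jawyaw -85.83 xyaw 4.17 z [ 0.0088 -0.0028 -1.    ] F [ 0.4  0.8 -0.1] w -0.3 q [-0.11  0.44  0.2   2.02 -0.13  0.69 -1.32]
```

View pics/w31.png

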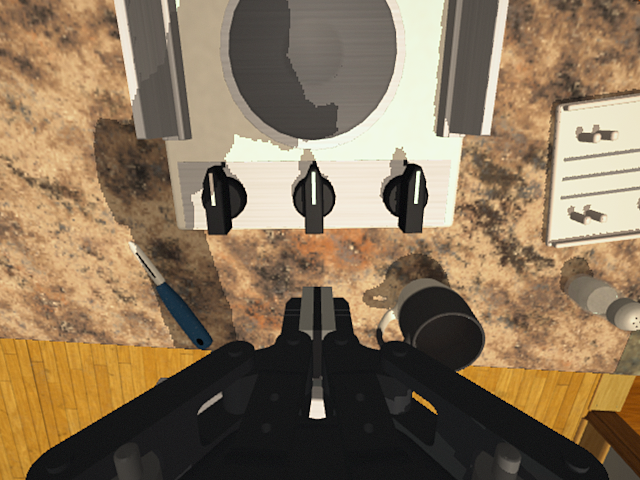

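View pics/s31c.png

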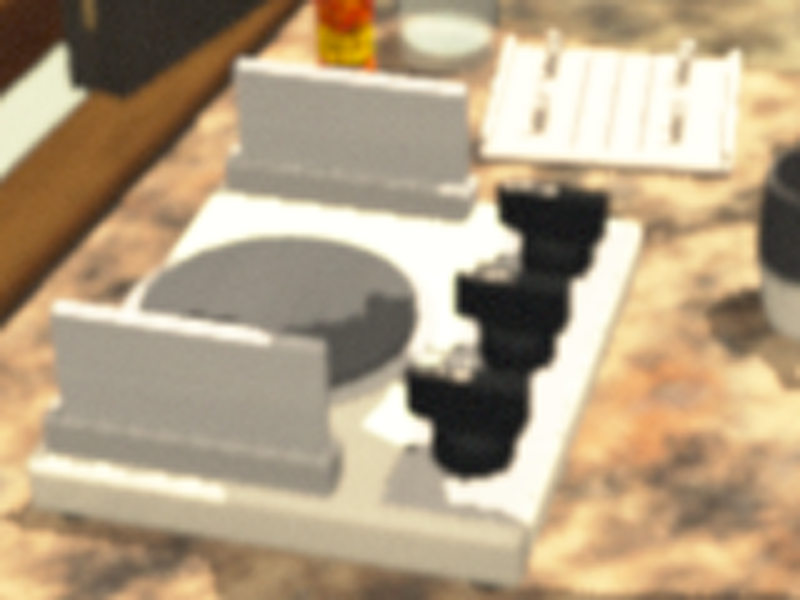

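```bash
python3 - <<'E'
from h import *
im,c=load('w31'); crop(im,190,150,450,240,3,'w31c')
E
```

```text
(no output)
```

View pics/w31c.png

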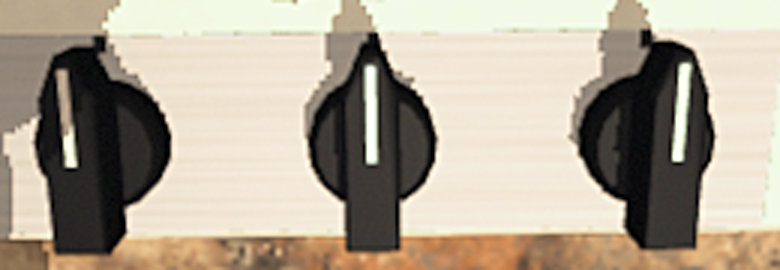

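```bash
python3 - <<'E'
from h import *
im,c=load('w31')
for a,b in [((61,69),(71,168)),((370,65),(372,164)),((685,63),(678,162))]:
    A,B=[p2w(c,(190+u/3,150+v/3),.09)[:2]*1e3 for u,v in (a,b)]; d=A-B; print(A,np.hypot(*d),'yaw rel hob',np.degrees(np.arctan2(d[1],d[0]))-4.77)
E
```

```text
[486.91972321  38.92783653] 30.797853004267775 yaw rel hob -0.4009685117851429
[494.82668962 -54.48089199] 30.749537583871234 yaw rel hob 0.33093090257401414
[ 502.26009806 -149.71626078] 30.737649803569283 yaw rel hob 0.5761631820414932
```

Noses are straight within 0.6°, the guards are home and the robot is clear. Handing in.

```bash
python3 -c "
from rig import workorder
print(workorder.sign_off())"
```

```text
the job is handed in; nothing more can be done
None
```

I fitted both white splash guards and all three knobs, turned every knob to off, and handed the job in at about 80 s. The orange look-alike, mug, glass, jar, tin and salt shaker were left alone.

- **Guards:** each stopped on its slot floor, with the tool height where it should be for a fully home guard and 14–15 N of contact. The side picture shows both seated.
- **Knob fit:** I checked each knob by pressing down on its top. All three tops are at 90.1 mm, which means the undersides rest on the deck.
- **Knobs at off:** I turned each shaft clockwise until the torque rose to about 0.4–0.5 N m against friction of about 0.12, so all three reached their stop. I then turned each knob back within its play until the nose pointed straight back. The last picture puts the noses within 0.6° of the back direction. The shafts are hidden under the knobs, so their off position rests on the torque reading alone.

**What went wrong on the way:**
- The first knob landed on the left shaft's top with about 83 N on the wrist before I lined it up; the limit is 120 N.
- I first stopped turning the left knob too early, then gripped it again and took it to its stop.
- I turned the other two knobs round on the worktop before fitting them, because the wrist could not reach the angle in one grasp.

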